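Hold a shaft collar on the set-screw flat, in line with the key guide

ROBOT

A 6-joint arm with a two-finger parallel gripper is mounted at the origin on a cart in front of the work surface, level with it; the furniture and walls round the work are solid. World frame = base frame: x ahead of the robot, y to its left, z up, the work surface at z = 0. Lengths are in m, angles in degrees, forces in N, time in s.
With the tool pointing down it reaches from about 0.3 to 1 m from the base axis. Payload 5.1 kg.
Tool frame: the origin (TCP) lies midway between the tips of the shut fingers; the grasp point (between the pads) lies arm.pinch_z behind it (arm.pinch_z is the distance from the TCP to the grasp point, in m); x points along the fingers, y is the direction in which the jaws open and shut, and the axes are right-handed (so a half turn about x gives the same grasp; the last joint's range is limited). The gripper opens to 95 mm and grips with 3 to 60 N. Pads are 20 mm wide; open, the fingers measure 119 mm over their backs; the gripper's body (75 mm by 180 mm) begins 59 mm behind the grasp point.
Start: joints at [65.111, 7.093, 94.555, -0, 78.352, -4.733], TCP at [0.224, 0.61, 0.183] pointing down, gripper open.
Joint ranges: [-149.61, 149.61], [-58.7, 133.49], [1.44, 155.28], [-77.14, 257.14], [18.33, 153.61], [-166.67, 166.67]. Speed limits (degrees/s): [147.25, 147.25, 180, 180, 180, 180].

INTERFACE

Orientations are given as [roll, pitch, yaw] about the fixed x, y, z axes, in that order (R = Rz(yaw) Ry(pitch) Rx(roll)).
In Python, from workcell import sensors, optics, arm, nets gives the robot as it stands. The module is installed in compiled form; this text tells all that it offers.
- The arm moves only by the tool step_arm, never from a script. Its argument "plan" is a list of rows, each an object with "delta_rot": the turn, a rotation vector about the tool's x, y, z in rad, a list of three; "dp": the shift along the tool's x, y, z in mm, a list of three; "grip": the closure, from -1 (fully open) to 1 (shut). In form: [{"delta_rot": [wx, wy, wz], "dp": [x, y, z], "grip": grip}, ...]. A call has 1 to 20 rows; each row shifts and turns the pose as measured when the row begins, along the tool's axes as they then stand; what a row does not reach is not made up. A row lasts 1/8 s, in which the tool goes at most 62.5 mm and 10.7 degrees, less where a joint would pass 70% of its speed; a pose out of reach is approached as far as the arm can. A call with a gripper value outside its range is refused whole. The fingers move at their own pace and stop on an object; "force" is the grip in N (left out, the last holds). Time passes only in rows, so rows that do not move let the fingers close. It gives the time, the measured TCP pose, the force and the opening at its end, in the units of the state.
- sensors.get_state(): the state, without advancing time (a new reading comes with each control period).
- optics.get_image(name): name is "scene" or "top" or "wrist"; returns a dict with "pixels" (420x560x3 uint8, red, green, blue), "fovy" (degrees; the focal length in pixels is half the picture's height over the tangent of half this angle, whatever the lens; pixels are square), "cx", "cy" (the principal point, pixels), "extrinsics" (4x4, takes a point from world to camera coordinates). Camera axes: x right, y up, looking along -z (the intrinsics and any distortion apply to the point x, -y, -z); pixel columns grow to the right and rows downward; lengths in m; the calibration is good to about 2 mm. The wrist camera is an equidistant fisheye: a pixel r from the principal point sees the ray r / f radians off the axis. A picture is of the moment at which its call begins. There is no depth.
- arm.close_job(): hands the job in, once; it reports no verdict.
Trained networks look in the newest picture that a camera, given by its name, has taken for a name from the list of things; names that differ only in an ending like _2 or _b are one class to them, and where a whole thing is asked for, a point or a joint stands for the part that bears it (a point fixed in the world has none). Each returns a list of dicts, best first, with "score" (0 to 1); they miss things now and then, are a little off and sometimes report something else, mostly with a low value. They report only what shows in the picture. A call takes as long as a camera call. They do not tell look-alikes from the thing itself.
- nets.spot_in(camera, query): "position" ([x, y, z] in m, in the coordinates of the camera as it stood for that picture, good to about 4 mm: the middle of the surface that is visible of it).
- nets.tip_of(camera, query): "position" ([x, y, z] in m, in the coordinates of the camera as it stood for that picture, good to about 4 mm: a listed point, or the origin of a listed thing).
The state is a dict: "t": time; "joint_pos": joint angles; "qvel": joint speeds; "tau": joint torques, N m; "position": TCP position; "tool_rot": TCP orientation; "wrist_force": force on the tool from outside, world axes, zero at the start; "wrist_torque": the same for the moment, N m; "width": opening from 0.0 (shut) to 1.0 (fully open).
Only numpy, scipy, OpenCV 4.12 (cv2) and the standard library are available. Lean on these libraries where they do the work, as an engineer would, in place of code of your own. Each camera call takes 0.05 s, during which the arm holds its last target.

TASK

The upright steel shaft in the bearing stand has a flat milled along one side for a set screw. First pinch the bare shaft and turn it until that flat squarely faces the key-guide post of the stand, and let go. Then pick up the loose steel collar from the table, slide it level over the top of the shaft with its set screw over the flat, and finish while still holding it in the air on the shaft, with the screw pointing at the hole in the guide post and level with it, so that a colleague can tighten the screw; leave the other things on the table where they are.

Things in the scene. Friction and masses are not known exactly. Their poses are not given: they have to be found in the camera images.
- shaft_stand: Fixed bearing stand: base plate 142x88x12 mm, round bearing 48 mm wide to 50 mm height, guide post on the -x side (14 mm thick, 26 wide, 110 high, inner face 60 mm from the shaft axis). Origin: shaft axis at the table top, z up. The upright shaft has a 27 mm shoulder ending 60 mm above the table; above it, to 115 mm, a D-shaped end.
- shaft_axis (a point): Point on the shaft's axis 88 mm above the table; turns with the shaft. The D-shaped end (60 to 115 mm high, top 3 mm chamfered) has 20 mm diameter and one flat, 5.5 mm from the axis, along its whole length, facing this frame's -x; z is up. It measures 15.5 mm pinched across the flat, up to 20 mm elsewhere.
- drive_shaft (a joint): Turn of the shaft about its vertical axis, rad, positive counter-clockwise seen from above. 0: the flat faces the guide post squarely. Turns from -3 to 3, light friction (0.04 N m), stays where it is left.
- guide_hole (a point): Mouth of the 7 mm key hole in the guide post, on the face toward the shaft, 88 mm above the table and 60 mm from the shaft axis.
- collar_center (a point): Centre of the loose steel collar (about 150 g), half-way up: ring of 44 mm outer diameter, 23 mm bore, 20 mm high, lying flat; z along the bore, up. A set screw goes through its wall on the -x side: head 9 mm wide; its 4 mm tip reaches into the bore to 7.3 mm from the centre, so the collar slides onto the shaft only with the tip over the flat (within about 0.3 rad).
- collar_screw (a point): Outer end of the collar's set screw, 28.5 mm from the collar's centre on its -x side, at half its height.
- bottle_100: Bystander: small capped glass bottle, 56 mm wide, 99 mm high; origin at its underside.
- hinged_case: Bystander: small clear hinged case, 58x78x29 mm; origin at its underside.
- tape_blue: Bystander: roll of tape lying flat, 62 mm wide, 25 mm high; origin at its underside.
- cream_cup: Bystander: small cream cup, 74 mm wide, 37 mm high; origin at its underside.
- vial_1: Bystander: small white-capped vial, 22 mm wide, 57 mm high; origin at its underside.
Not all that is in view belongs to the job. Of the things shaped like the part that bears collar_center, the dark steel one is meant.

How it is judged:
By the outcome, as a careful person would: the job done as asked, in the order asked, and still so for the second after the job is handed in, while the arm keeps its last pose, push and grip.
It also fails if it takes over 51 s, if anything falls off the work surface, if the arm or the gripper's body presses on something with over 40 N, if the wrist force passes 120 N, or if a joint passes its speed limit or range.

## Working session

There is one attempt and no reset: what is moved stays moved. The work goes in short steps, Python scripts to look and compute and a tool call to move; the robot and the scene stay as the last step left them, time stands still between calls to the robot, and variables do not carry over. Pictures are saved under pics/ and viewed, and the job is handed in when it is done.

Besides the shell and the picture viewer there is one more tool, called after "Emit:" as name([rows], argument=value, ...), one row to a line, values as JSON. step_arm: Moves the arm, as the interface text tells. Its arguments: {"type":"object","properties":{"plan":{"type":"array"},"force":{"type":"number"}},"required":["plan"]}

```bash
mkdir -p pics; cat > h.py <<'E'
from workcell import sensors, optics, arm, nets
import numpy as np, cv2
from scipy.spatial.transform import Rotation as R
def snap(n,f,im=None):
    im=im or optics.get_image(n); cv2.imwrite('pics/'+f,cv2.cvtColor(im['pixels'],cv2.COLOR_RGB2BGR)); return im
def w(im,p):
    E=np.array(im['extrinsics']); return (np.linalg.inv(E)@np.r_[p,1])[:3]
def proj(im,P):
    E=np.array(im['extrinsics']);c=(E@np.r_[P,1])[:3]
    f=210/np.tan(np.radians(im['fovy']/2)); return im['cx']+f*c[0]/-c[2], im['cy']+f*(-c[1])/-c[2]
def atz(im,u,v,z):
    E=np.array(im['extrinsics']);f=210/np.tan(np.radians(im['fovy']/2))
    d=E[:3,:3].T@np.array([(u-im['cx'])/f,-(v-im['cy'])/f,-1]);o=-E[:3,:3].T@E[:3,3]
    return o+d*(z-o[2])/d[2]
E
python3 - <<'E'
from h import *
print(sensors.get_state(), arm.pinch_z)
for c in ['scene','top','wrist']:
    im=snap(c,c+'0.png'); print(c,im['fovy'],im['cx'],im['cy'],np.round(im['extrinsics'],3).tolist())
    for q in ['shaft_stand','shaft_axis','guide_hole','collar_center','collar_screw']:
        for r in nets.tip_of(c,q): print(c,q,round(r['score'],2),np.round(w(im,r['position']),4))
print(sensors.get_state()['t'])
E
```

```text
{'t': 0.0, 'joint_pos': array([ 6.51126511e+01,  7.13433476e+00,  9.46341321e+01,  2.41082615e-03,
        7.83519317e+01, -4.73276361e+00]), 'qvel': array([ 0.05780095,  0.02635257, -0.0320416 , -0.1490639 ,  0.14298553,
        0.00397038]), 'tau': array([ 2.18630244e-03, -4.17608535e+01, -3.59932673e+01,  7.74751324e-02,
        4.91289818e-02, -1.73472968e-04]), 'position': array([0.22367523, 0.6095432 , 0.18127714]), 'tool_rot': array([ -95.85577888,   89.87957831, -116.01085335]), 'wrist_force': array([-0.66901981,  0.56198814, -0.31718996]), 'wrist_torque': array([-0.05766743,  0.01862116, -0.01578295]), 'width': 1.000114990063712} 0.0188
scene 47.85452611750784 277.21341215413963 209.84887870675965 [[0.831, -0.556, 0.002, -0.221], [0.361, 0.542, 0.759, -0.381], [-0.423, -0.63, 0.651, -0.6], [0.0, 0.0, 0.0, 1.0]]
scene shaft_stand 0.84 [ 0.5496  0.1258 -0.0006]
scene shaft_axis 0.71 [0.5448 0.1249 0.0883]
scene guide_hole 0.76 [0.4943 0.1011 0.0892]
scene guide_hole 0.18 [0.5458 0.1286 0.0843]
scene collar_center 0.81 [0.4084 0.3805 0.011 ]
scene collar_center 0.65 [0.488  0.3
[... 356 characters left out ...]
9 0.1266 0.0831]
top guide_hole 0.9 [0.4972 0.0963 0.0872]
top guide_hole 0.19 [0.4856 0.3406 0.0117]
top collar_center 0.75 [0.4047 0.378  0.0081]
top collar_center 0.51 [0.4874 0.3436 0.01  ]
top collar_screw 0.77 [0.4562 0.3443 0.0083]
top collar_screw 0.66 [ 0.4654  0.5693 -0.    ]
top collar_screw 0.59 [ 0.3691  0.1308 -0.0035]
top collar_screw 0.42 [0.5889 0.4304 0.0036]
wrist 65.70646984690485 280.05298173553047 207.19235424173397 [[0.345, 0.939, 0.0, -0.65], [-0.904, 0.332, -0.269, 0.029], [-0.253, 0.092, 0.963, -0.391], [0.0, 0.0, 0.0, 1.0]]
wrist guide_hole 0.56 [0.4624 0.5694 0.0015]
wrist collar_center 0.61 [0.401  0.3741 0.0101]
wrist collar_screw 0.75 [0.377  0.373  0.0112]
0.9
```

View pics/scene0.png

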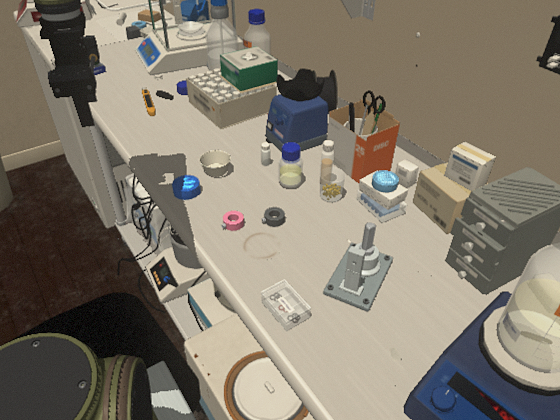

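View pics/top0.png

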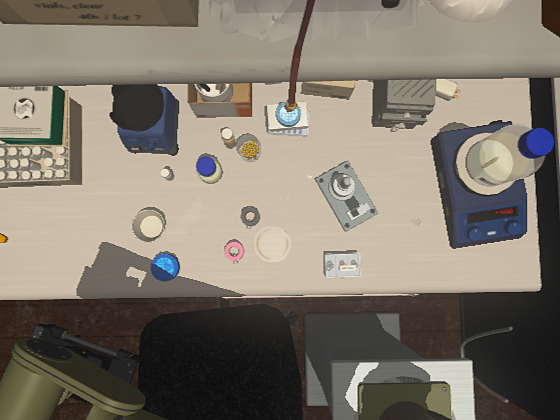

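View pics/wrist0.png

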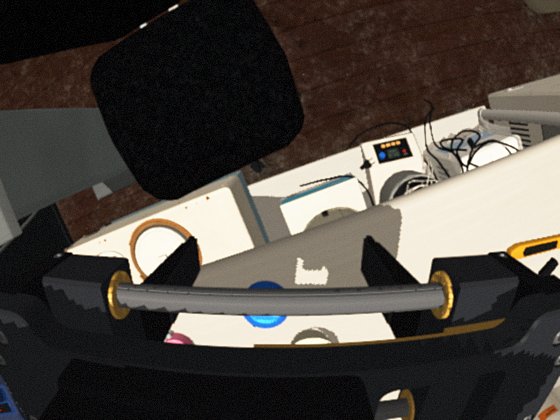

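```bash
python3 - <<'E'
import cv2,numpy as np
t=cv2.imread('pics/top0.png'); s=cv2.imread('pics/scene0.png')
a=cv2.resize(t[150:240,305:395],(540,540),interpolation=cv2.INTER_CUBIC)
b=cv2.resize(t[195:275,215:305],(0,0),fx=6,fy=6,interpolation=cv2.INTER_CUBIC)
c=cv2.resize(s[215:310,320:400],(0,0),fx=6,fy=6,interpolation=cv2.INTER_CUBIC)
d=cv2.resize(s[195:265,210:300],(0,0),fx=6,fy=6,interpolation=cv2.INTER_CUBIC)
cv2.imwrite('pics/z1.png',a);cv2.imwrite('pics/z2.png',b);cv2.imwrite('pics/z3.png',c);cv2.imwrite('pics/z4.png',d)
E
```

```text
(no output)
```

View pics/z1.png

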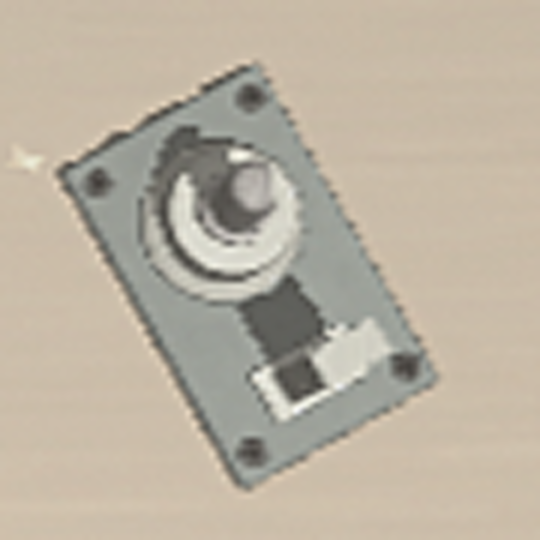

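View pics/z2.png

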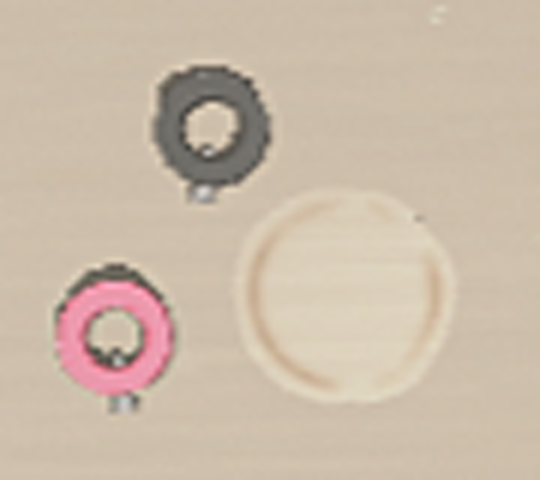

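View pics/z3.png

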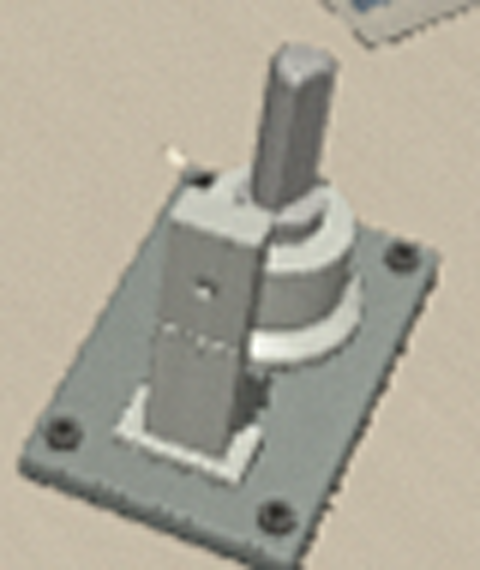

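View pics/z4.png

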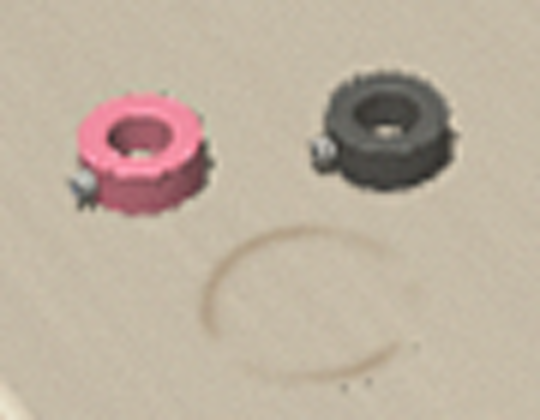

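```bash
python3 - <<'E'
from h import *
s=sensors.get_state(); im=optics.get_image('wrist')
T=R.from_euler('xyz',s['tool_rot'],degrees=True).as_matrix(); print(np.round(T,3))
E=np.array(im['extrinsics']); o=-E[:3,:3].T@E[:3,3]
print('cam in tool',T.T@(o-s['position']),'cam view dir in tool',T.T@(-E[2,:3]),'right',T.T@E[0,:3],'up',T.T@E[1,:3])
for q in ['bottle_100','hinged_case','tape_blue','cream_cup','vial_1']:
    im2=optics.get_image('top')
    for r in nets.tip_of('top',q)[:1]: print(q,round(r['score'],2),np.round(w(im2,r['position']),3))
E
```

```text
[[-0.     0.345  0.939]
 [ 0.     0.939 -0.345]
 [-1.     0.    -0.   ]]
cam in tool [-0.20211035 -0.0003479  -0.07716958] cam view dir in tool [9.63100874e-01 2.70490555e-04 2.69140546e-01] right [-4.01039198e-04  9.99999827e-01  4.30075272e-04] up [ 2.69140384e-01  5.22141779e-04 -9.63100816e-01]
bottle_100 0.79 [0.587 0.43  0.005]
hinged_case 0.61 [ 0.373  0.129 -0.002]
tape_blue 0.92 [0.372 0.537 0.   ]
cream_cup 0.73 [ 0.463  0.569 -0.005]
vial_1 0.71 [0.583 0.529 0.001]
```

Emit:
step_arm([
  {"delta_rot": [0, 0, 0], "dp": [2, -34.2, 47.2], "grip": -1},
  {"delta_rot": [0, 0, 0], "dp": [2, -34.2, 47.2], "grip": -1},
  {"delta_rot": [0, 0, 0], "dp": [2, -34.2, 47.2], "grip": -1},
  {"delta_rot": [0, 0, 0], "dp": [2, -34.2, 47.2], "grip": -1},
  {"delta_rot": [0, 0, 0], "dp": [2, -34.2, 47.2], "grip": -1},
  {"delta_rot": [0, 0, 0], "dp": [2, -34.2, 47.2], "grip": -1},
  {"delta_rot": [0, 0, 0], "dp": [2, -34.2, 47.2], "grip": -1},
  {"delta_rot": [0, 0, 0], "dp": [2, -34.2, 47.2], "grip": -1},
  {"delta_rot": [0, 0, 0], "dp": [2, -34.2, 47.2], "grip": -1},
  {"delta_rot": [0, 0, 0], "dp": [2, -34.2, 47.2], "grip": -1},
])

```text
t: 2.7
position: [0.5591, 0.1165, 0.1643]
tool_rot: [51.3, 89.5, 31.6]
wrist_force: [-0.1, 0.5, -0.4]
width: 1.001
```

```bash
cat >> h.py <<'E'
def f_(im): return 210/np.tan(np.radians(im['fovy']/2))
def fproj(im,P):
    E=np.array(im['extrinsics']);c=(E@np.r_[P,1])[:3]; x,y,z=c[0],-c[1],-c[2]
    r=np.hypot(x,y);th=np.arctan2(r,z)*f_(im)/r
    return im['cx']+x*th, im['cy']+y*th
def fatz(im,u,v,z):
    E=np.array(im['extrinsics']);f=f_(im);a=u-im['cx'];b=v-im['cy'];r=np.hypot(a,b)+1e-9;t=r/f
    d=E[:3,:3].T@np.array([a/r*np.sin(t),-b/r*np.sin(t),-np.cos(t)]);o=-E[:3,:3].T@E[:3,3]
    return o+d*(z-o[2])/d[2]
def ortho(im,c,z,half,ang=0,n=600):
    # orthorectify plane z about c ; image up = dir ang(deg)+90, right = ang
    px=(np.arange(n)-n/2+.5)/n*2*half; X,Y=np.meshgrid(px,-px)
    a=np.radians(ang);wx=c[0]+X*np.cos(a)-Y*np.sin(a);wy=c[1]+X*np.sin(a)+Y*np.cos(a)
    E=np.array(im['extrinsics']);P=np.stack([wx,wy,np.full_like(wx,z),np.ones_like(wx)],-1)@E.T
    x,y,zz=P[...,0],-P[...,1],-P[...,2]
    r=np.hypot(x,y);th=np.arctan2(r,zz)*f_(im)/r
    mx=(im['cx']+x*th).astype('float32');my=(im['cy']+y*th).astype('float32')
    return cv2.remap(im['pixels'],mx,my,cv2.INTER_CUBIC)[...,::-1]
E
python3 - <<'E'
from h import *
s=sensors.get_state(); print(s['t'],s['position'],s['tool_rot'],s['joint_pos'])
im=snap('wrist','w1.png')
for q in ['shaft_stand','shaft_axis','guide_hole']:
        for r in nets.tip_of('wrist',q): print(q,round(r['score'],2),np.round(w(im,r['position']),4))
np.save('w1.npy',im)
cv2.imwrite('pics/o1.png',ortho(im,(0.549,0.126),0.115,0.03))
cv2.imwrite('pics/z5.png',cv2.resize(im['pixels'][140:300,200:360,::-1],(600,600),interpolation=cv2.INTER_CUBIC))
E
```

```text
2.7 [0.55911552 0.11650154 0.1643267 ] [51.26629691 89.52388996 31.57891451] [  6.26894694  -2.46960504 106.18909246   0.20991109  75.85019454
 -64.0942208 ]
shaft_stand 0.73 [ 5.475e-01  1.293e-01 -4.000e-04]
shaft_axis 0.65 [0.5463 0.127  0.0888]
guide_hole 0.85 [0.4912 0.1004 0.0877]
```

View pics/w1.png

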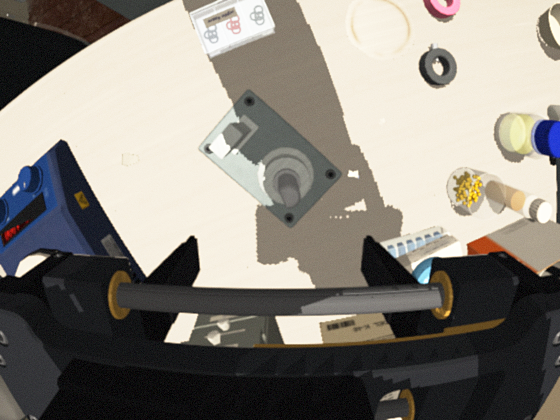

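View pics/o1.png

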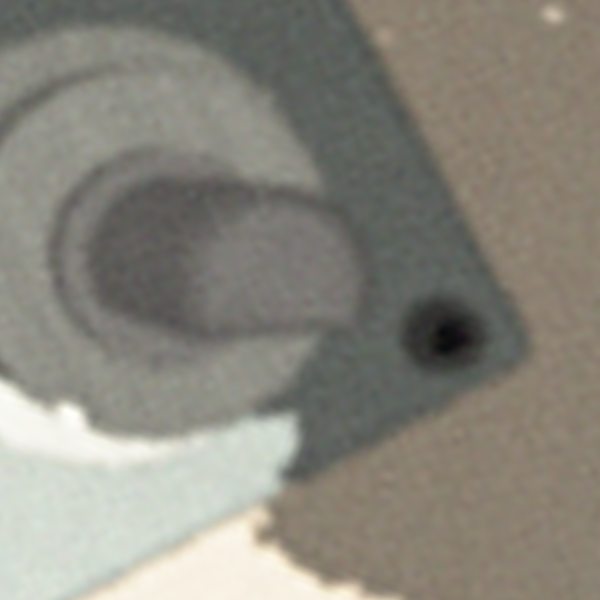

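```bash
python3 - <<'E'
from h import *
im=np.load('w1.npy',allow_pickle=True).item()
a=ortho(im,(0.549,0.128),0.115,0.02).astype(float)
a=np.clip((a-60)*2.2,0,255).astype('uint8')
b=cv2.resize(im['pixels'][150:230,240:340,::-1],(0,0),fx=7,fy=7,interpolation=cv2.INTER_CUBIC).astype(float)
cv2.imwrite('pics/o2.png',a); cv2.imwrite('pics/o3.png',np.clip((b-60)*2,0,255))
E
```

```text
[ WARN:0@0.192] global loadsave.cpp:1063 imwrite_ Unsupported depth image for selected encoder is fallbacked to CV_8U.
```

View pics/o2.png

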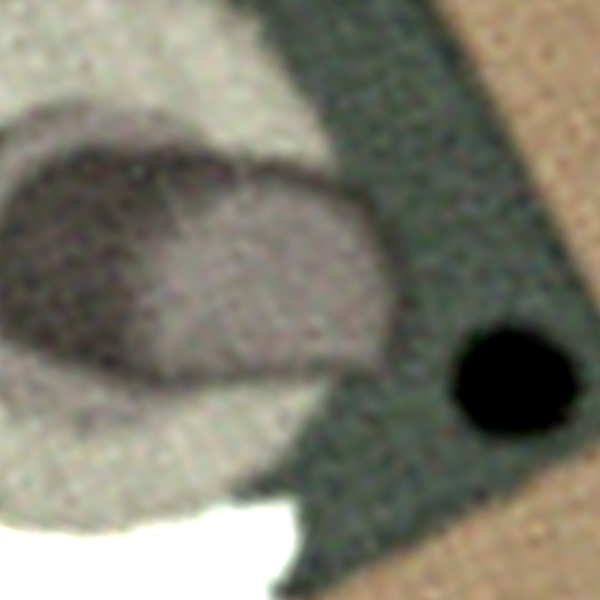

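View pics/o3.png

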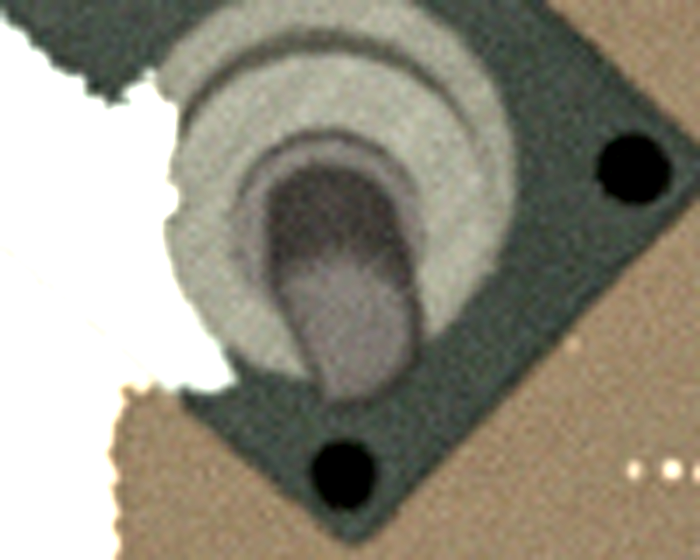

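```bash
python3 - <<'E'
from h import *
im=np.load('w1.npy',allow_pickle=True).item()
t=optics.get_image('top'); 
g=cv2.cvtColor(im['pixels'],cv2.COLOR_RGB2GRAY)
pw=np.array([[250,90],[341,174],[290,226],[199,148]],'float32').reshape(-1,1,2)
pw=cv2.cornerSubPix(g,pw,(5,5),(-1,-1),(3,50,.01)).reshape(-1,2); print(pw)
W=np.array([fatz(im,u,v,0.012)[:2] for u,v in pw])
gt=cv2.cvtColor(cv2.imread('pics/top0.png'),cv2.COLOR_BGR2GRAY)
pt=(np.array([[243,488],[58,172],[260,62],[440,375]],'float32')/6+[305,150]).astype('float32').reshape(-1,1,2)
pt=cv2.cornerSubPix(gt,pt,(3,3),(-1,-1),(3,50,.01)).reshape(-1,2); print(pt)
T=np.array([atz(t,u,v,0.012)[:2] for u,v in pt])
for C in (W,T):
    print(np.round(C,4).tolist(),'center',C.mean(0).round(4))
    for i in range(4):
        d=C[(i+1)%4]-C[i]; print(round(np.hypot(*d)*1e3,1),round(np.degrees(np.arctan2(d[1],d[0])),1))
# proj of predicted shaft top
for c in [(0.549,0.127),(0.5483,0.1284)]:
    print(fproj(im,(*c,.115)),proj(t,(*c,.115)))
E
```

```text
[[248.04692  88.18216]
 [341.      174.     ]
 [287.42117 224.00543]
 [199.      148.     ]]
[[345.6022  231.72946]
 [313.63245 177.7163 ]
 [346.43808 160.44139]
 [378.33334 212.5    ]]
[[0.4443, 0.122], [0.5675, 0.1867], [0.6026, 0.1107], [0.4861, 0.048]] center [0.5251 0.1169]
139.2 27.7
83.6 -65.2
132.3 -151.7
84.9 119.5
[[0.4452, 0.1218], [0.5712, 0.1921], [0.6103, 0.1152], [0.488, 0.0454]] center [0.5287 0.1186]
144.3 29.1
86.3 -63.1
140.7 -150.3
87.6 119.3
(np.float64(288.1219971620842), np.float64(199.4379308673764)) (np.float64(348.26495459600403), np.float64(180.6600209269357))
(np.float64(289.4877014615133), np.float64(198.06247323063283)) (np.float64(347.6117416611976), np.float64(180.99999748645396))
```

```bash
python3 - <<'E'
from h import *
from scipy.optimize import least_squares
im=np.load('w1.npy',allow_pickle=True).item()
t=optics.get_image('top'); t['pixels']=cv2.imread('pics/top0.png')[...,::-1]
sc=optics.get_image('scene'); sc['pixels']=cv2.imread('pics/scene0.png')[...,::-1]
def edges(im,P,p0,n=40,half=5):
    # along model edges, find gradient of (R-B) channel normal offset ; returns residual px
    x,y,a=p0
    return
def model(p,s):
    x,y,a=p; c,sn=np.cos(a),np.sin(a)
    return np.array([x+c*s[0]-sn*s[1],y+sn*s[0]+c*s[1],s[2]])
# plate extents unknown offset in x: x from -xl to 142-xl ; y ±44
from scipy.ndimage import map_coordinates,gaussian_filter
def run(im,pr,p,use):
    R_=im['pixels'].astype(float); ch=gaussian_filter(R_[...,0]-R_[...,2],0.7)
    for it in range(6):
        obs=[]
        x0=p[3]
        cs=[(-x0,-.044),(142e-3-x0,-.044),(142e-3-x0,.044),(-x0,.044)]
        for i in range(4):
            A=np.array(cs[i]);B=np.array(cs[(i+1)%4])
            for k in np.linspace(.08,.92,40):
                s=A+(B-A)*k; n=np.array([(B-A)[1],-(B-A)[0]]);n/=np.linalg.norm(n)
                q=np.array(pr(im,model(p[:3],(*s,.012)))); q2=np.array(pr(im,model(p[:3],(*(s+n*.001),.012))))
                nn=(q2-q);g=np.linalg.norm(nn)/.001;nn/=np.linalg.norm(nn)
                tt=np.arange(-5,5.01,.25) if it<3 else np.arange(-3,3.01,.25)
                v=map_coordinates(ch,[q[1]+nn[1]*tt,q[0]+nn[0]*tt],order=1)
                d=np.gradient(v); j=np.argmax(d)   # wood outside: R-B larger
                if d[j]<2: continue
                off=tt[j]/g
                obs.append((i,s,n,off))
        # update small: unknown dx,dy,da,dx0
        c,sn=np.cos(p[2]),np.sin(p[2])
        Aм=[];b=[]
        for i,s,n,off in obs:
            nw=np.array([c*n[0]-sn*n[1],sn*n[0]+c*n[1]]); r=np.array([c*s[0]-sn*s[1],sn*s[0]+c*s[1]])
            Aм.append([nw[0],nw[1],nw[1]*r[0]-nw[0]*r[1]]);b.append(off)
        Aм=np.array(Aм);b=np.array(b); wts=np.ones(len(b))
        for _ in range(10):
            sol=np.linalg.lstsq(Aм*wts[:,None],b*wts,rcond=None)[0]; res=b-Aм@sol; wts=np.sqrt(1/(1+(res/.0007)**2))
        p=p.copy(); p[:3]+=sol
    print(len(b),'pose',np.round(p[:2],4),np.degrees(p[2]).round(2),'res mm',np.median(abs(res))*1e3, [round(np.median([o for (i,s,n,_),o in zip(obs,res) if i==k] or [9])*1e3,2) for k in range(4)])
    return p
# plate centre pose, x0=71
for nm,I,pr in (('top',t,proj),('scene',sc,proj),('wrist',im,fproj)):
    print(nm); run(I,pr,np.array([.5275,.1175,np.radians(29),.071]),None)
E
```

```text
top
160 pose [0.5289 0.1187] 28.38 res mm 0.000890768665394961 [np.float64(-0.0), np.float64(-0.0), np.float64(0.0), np.float64(0.0)]
scene
137 pose [0.5233 0.1113] 28.29 res mm 0.4269620336583701 [np.float64(0.21), np.float64(5.47), np.float64(0.04), np.float64(0.01)]
wrist
160 pose [0.5262 0.1171] 28.0 res mm 0.7779928198403023 [np.float64(-0.82), np.float64(-0.62), np.float64(-0.62), np.float64(-1.57)]
```

```bash
cat >> h.py <<'E'
from scipy.spatial.transform import Slerp
def Rdown(al):
    a=np.radians(al); y=np.array([np.cos(a),np.sin(a),0]);x=np.array([0,0,-1.]);return np.c_[x,y,np.cross(x,y)]
def rows(goal,al,n,start=None):
    s=sensors.get_state(); T0=R.from_euler('xyz',s['tool_rot'],degrees=True); p0=s['position']
    if start: p0,T0=np.array(start[0]),R.from_matrix(Rdown(start[1]))
    T1=R.from_matrix(Rdown(al)); rv=(T0.inv()*T1).as_rotvec(); p1=np.array(goal)
    y=T0.as_matrix()[:,1]
    print('t',s['t'],'pos',p0.round(4),'jaw',round(np.degrees(np.arctan2(y[1],y[0])),2),'tilt',np.round(np.degrees(np.arccos(-T0.as_matrix()[2,0])),2),'rot tot deg',np.degrees(np.linalg.norm(rv)).round(1), 'F',s['wrist_force'].round(1),'w',round(s['width']*95,2))
    for k in range(n):
        Tk=T0*R.from_rotvec(rv*k/n); d=Tk.inv().apply((p1-p0)/n)*1e3
        print('rot',(rv/n).round(4).tolist(),'dp',d.round(1).tolist())
E
python3 - <<'E'
from h import *
rows((0.5485,0.1285,0.150),92,3)
E
```

```text
t 3.05 pos [0.5575 0.1193 0.164 ] jaw 70.41 tilt 0.42 rot tot deg 21.6 F [-0.4  0.3 -0.2] w 94.87
rot [-0.1256, 0.0018, -0.0017] dp [4.7, 1.9, -3.9]
rot [-0.1256, 0.0018, -0.0017] dp [4.7, 2.3, -3.6]
rot [-0.1256, 0.0018, -0.0017] dp [4.7, 2.8, -3.3]
```

Emit:
step_arm([
  {"delta_rot": [-0.126, 0.002, -0.002], "dp": [4.7, 1.9, -3.9], "grip": 0},
  {"delta_rot": [-0.126, 0.002, -0.002], "dp": [4.7, 2.3, -3.6], "grip": 0},
  {"delta_rot": [-0.126, 0.002, -0.002], "dp": [4.7, 2.8, -3.3], "grip": 0},
  {"delta_rot": [0, 0, 0], "dp": [0, 0, 0], "grip": 0},
])

```text
t: 3.55
position: [0.5456, 0.1345, 0.1504]
tool_rot: [-51.2, 90.0, -48.0]
wrist_force: [-0.5, 0.8, -0.5]
width: 0.637
```

```bash
python3 - <<'E'
from h import *
im=snap('wrist','w2.png'); np.save('w2.npy',im)
rows((0.5485,0.1285,0.076),92,2)
a=ortho(im,(0.5485,0.1285),0.115,0.02,ang=0).astype(float)
a=np.clip((a-60)*2.2,0,255).astype('uint8'); cv2.imwrite('pics/o4.png',a)
print(fproj(im,sensors.get_state()['position']))
E
```

```text
t 3.6 pos [0.5459 0.1344 0.1507] jaw 93.17 tilt 0.04 rot tot deg 1.2 F [-0.5  1.   0.7] w 56.53
rot [0.0102, 0.0004, 0.0001] dp [37.4, -3.0, 1.1]
rot [0.0102, 0.0004, 0.0001] dp [37.4, -3.0, 1.1]
(np.float64(279.5119860767066), np.float64(237.76996411953124))
```

View pics/w2.png

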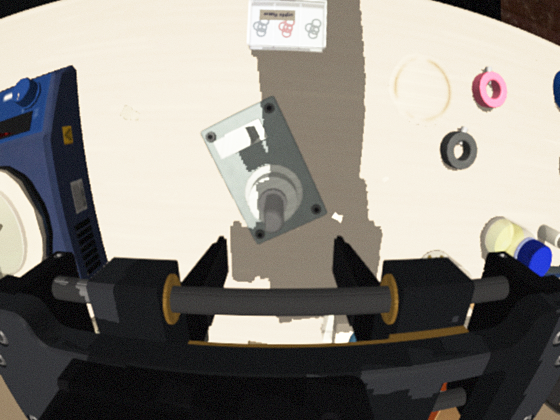

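View pics/o4.png

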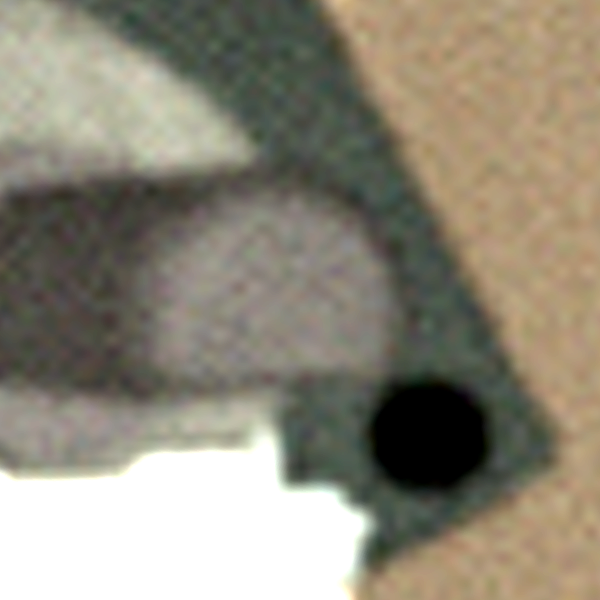

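```bash
python3 - <<'E'
from h import *
rows((0.548,0.1285,0.150),93,1)
rows((0.548,0.1285,0.076),93,2,start=((0.548,0.1285,0.15),93))
E
```

```text
t 3.6 pos [0.5459 0.1344 0.1507] jaw 93.17 tilt 0.04 rot tot deg 0.2 F [-0.5  1.   0.7] w 56.53
rot [0.003, 0.0008, 0.0001] dp [0.7, -6.0, 1.8]
t 3.6 pos [0.548  0.1285 0.15  ] jaw 93.0 tilt 0.0 rot tot deg 0.0 F [-0.5  1.   0.7] w 56.53
rot [0.0, 0.0, 0.0] dp [37.0, 0.0, 0.0]
rot [0.0, 0.0, 0.0] dp [37.0, 0.0, 0.0]
```

Emit:
step_arm([
  {"delta_rot": [0.003, 0, 0], "dp": [0.7, -6.0, 1.8], "grip": 0},
  {"delta_rot": [0, 0, 0], "dp": [15, 0, 0], "grip": 0},
  {"delta_rot": [0, 0, 0], "dp": [10, 0, 0], "grip": 0},
])

```text
t: 3.98
position: [0.549, 0.1288, 0.1251]
tool_rot: [0.2, 89.8, 3.1]
wrist_force: [0.5, 0.6, -0.6]
width: 0.5
```

```bash
python3 - <<'E'
from h import *
rows((0.548,0.1285,0.076),93,2)
E
```

```text
t 3.975 pos [0.549  0.1288 0.1251] jaw 92.88 tilt 0.22 rot tot deg 0.2 F [ 0.5  0.6 -0.6] w 47.51
rot [-0.001, 0.0019, -0.0] dp [24.5, -0.1, -0.6]
rot [-0.001, 0.0019, -0.0] dp [24.5, -0.1, -0.5]
```

Position good; descend and close slowly at moderate force.

Emit:
step_arm([
  {"delta_rot": [0, 0.002, 0], "dp": [24.5, 0, -0.5], "grip": 0},
  {"delta_rot": [0, 0.002, 0], "dp": [22, 0, -0.5], "grip": 0},
  {"delta_rot": [0, 0, 0], "dp": [0, 0, 0], "grip": 0},
  {"delta_rot": [0, 0, 0], "dp": [0, 0, 0], "grip": 0.4},
  {"delta_rot": [0, 0, 0], "dp": [0, 0, 0], "grip": 0.55},
], force=8)

```text
t: 4.6
position: [0.5473, 0.128, 0.075]
tool_rot: [-177.3, 89.8, -174.6]
wrist_force: [-0.3, -0.9, -0.3]
width: 0.345
```

```bash
python3 - <<'E'
from h import *
rows((0.548,0.1285,0.076),93,1)
im=snap('wrist','w3.png'); snap('scene','s3.png')
E
```

```text
t 4.6 pos [0.5473 0.128  0.075 ] jaw 92.74 tilt 0.17 rot tot deg 0.3 F [-0.3 -0.9 -0.3] w 32.81
rot [-0.0045, -0.003, 0.0001] dp [-1.0, 0.5, 0.7]
```

View pics/w3.png

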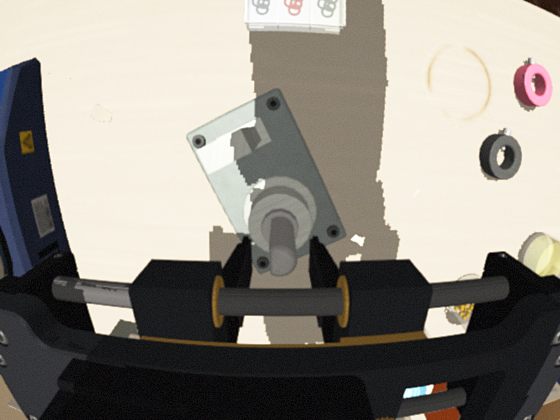

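View pics/s3.png

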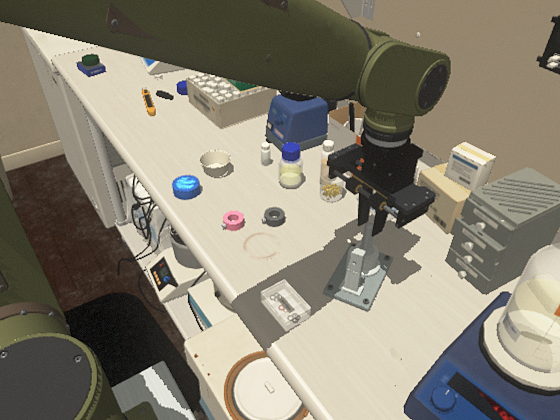

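Emit:
step_arm([
  {"delta_rot": [0, 0, 0], "dp": [0, 0, 0], "grip": 0.6},
  {"delta_rot": [0, 0, 0], "dp": [0, 0, 0], "grip": 0.7},
  {"delta_rot": [0, 0, 0], "dp": [0, 0, 0], "grip": 0.8},
  {"delta_rot": [0, 0, 0], "dp": [0, 0, 0], "grip": 0.8},
], force=10)

```text
t: 5.2
position: [0.5481, 0.1296, 0.0763]
tool_rot: [97.1, 89.8, 99.9]
wrist_force: [-0.0, 1.9, -0.9]
width: 0.157
```

Emit:
step_arm([
  {"delta_rot": [0, 0, 0], "dp": [0, 0, 0], "grip": 1},
  {"delta_rot": [0, 0, 0], "dp": [0, 0, 0], "grip": 1},
  {"delta_rot": [0, 0, 0], "dp": [0, 0, 0], "grip": 1},
], force=30)

```text
t: 5.58
position: [0.5481, 0.1295, 0.0763]
tool_rot: [97.1, 89.8, 99.8]
wrist_force: [-0.7, 0.7, -0.4]
width: 0.151
```

```bash
python3 - <<'E'
from h import *
s=sensors.get_state();print(s['wrist_torque'])
rows((0.5473,0.128,0.076),28.3,7)
E
```

```text
[ 0.34876797 -0.04046377  0.0353552 ]
t 5.575 pos [0.5481 0.1295 0.0763] jaw 92.75 tilt 0.15 rot tot deg 64.4 F [-0.7  0.7 -0.4] w 14.32
rot [0.1607, -0.0002, -0.0003] dp [0.0, -0.2, -0.1]
rot [0.1607, -0.0002, -0.0003] dp [0.0, -0.2, -0.1]
rot [0.1607, -0.0002, -0.0003] dp [0.0, -0.2, -0.1]
rot [0.1607, -0.0002, -0.0003] dp [0.0, -0.2, -0.0]
rot [0.1607, -0.0002, -0.0003] dp [0.0, -0.2, 0.0]
rot [0.1607, -0.0002, -0.0003] dp [0.0, -0.2, 0.1]
rot [0.1607, -0.0002, -0.0003] dp [0.0, -0.2, 0.1]
```

```bash
python3 - <<'E'
from h import *
rows((0.5498,0.1283,0.0763),28.3,8)
E
```

```text
t 5.575 pos [0.5481 0.1295 0.0763] jaw 92.75 tilt 0.15 rot tot deg 64.4 F [-0.7  0.7 -0.4] w 14.32
rot [0.1406, -0.0002, -0.0003] dp [-0.0, -0.2, 0.2]
rot [0.1406, -0.0002, -0.0003] dp [-0.0, -0.1, 0.2]
rot [0.1406, -0.0002, -0.0003] dp [-0.0, -0.1, 0.2]
rot [0.1406, -0.0002, -0.0003] dp [-0.0, -0.1, 0.3]
rot [0.1406, -0.0002, -0.0003] dp [-0.0, -0.0, 0.3]
rot [0.1406, -0.0002, -0.0003] dp [-0.0, 0.0, 0.3]
rot [0.1406, -0.0002, -0.0003] dp [-0.0, 0.1, 0.3]
rot [0.1406, -0.0002, -0.0003] dp [-0.0, 0.1, 0.2]
```

Emit:
step_arm([
  {"delta_rot": [0.14, 0, 0], "dp": [0, -0.2, 0.2], "grip": 1},
  {"delta_rot": [0.14, 0, 0], "dp": [0, -0.1, 0.2], "grip": 1},
  {"delta_rot": [0.14, 0, 0], "dp": [0, -0.1, 0.2], "grip": 1},
  {"delta_rot": [0.14, 0, 0], "dp": [0, -0.1, 0.3], "grip": 1},
])

```text
t: 6.08
position: [0.5492, 0.1294, 0.0762]
tool_rot: [115.7, 89.8, 85.3]
wrist_force: [-0.4, 1.7, -0.4]
width: 0.149
```

```bash
python3 - <<'E'
from h import *
print(sensors.get_state()['wrist_torque'])
rows((0.5498,0.1283,0.0763),28.3,4)
E
```

```text
[ 0.3461831   0.00373296 -0.02428358]
t 6.075 pos [0.5492 0.1294 0.0762] jaw 59.63 tilt 0.22 rot tot deg 31.3 F [-0.4  1.7 -0.4] w 14.15
rot [0.1367, -0.0007, -0.0007] dp [-0.0, -0.2, 0.3]
rot [0.1367, -0.0007, -0.0007] dp [-0.0, -0.1, 0.3]
rot [0.1367, -0.0007, -0.0007] dp [-0.0, -0.1, 0.3]
rot [0.1367, -0.0007, -0.0007] dp [-0.0, -0.0, 0.3]
```

Emit:
step_arm([
  {"delta_rot": [0.137, 0, 0], "dp": [0, -0.2, 0.2], "grip": 1},
  {"delta_rot": [0.137, 0, 0], "dp": [0, -0.1, 0.2], "grip": 1},
  {"delta_rot": [0.137, 0, 0], "dp": [0, -0.1, 0.2], "grip": 1},
  {"delta_rot": [0.137, 0, 0], "dp": [0, 0, 0.2], "grip": 1},
  {"delta_rot": [0, 0, 0], "dp": [0, 0, 0], "grip": 1},
])

```text
t: 6.7
position: [0.5501, 0.1287, 0.0763]
tool_rot: [133.3, 89.7, 70.5]
wrist_force: [0.1, 1.4, -0.4]
width: 0.149
```

```bash
python3 - <<'E'
from h import *
print(sensors.get_state()['wrist_torque'])
rows((0.5498,0.1283,0.0763),28.3,1)
im=snap('wrist','w4.png'); np.save('w4.npy',im)
E
```

```text
[ 0.24495416  0.00916853 -0.03659813]
t 6.7 pos [0.5501 0.1287 0.0763] jaw 27.23 tilt 0.27 rot tot deg 1.1 F [ 0.1  1.4 -0.4] w 14.15
rot [-0.0187, -0.0032, -0.0034] dp [-0.0, -0.5, 0.2]
```

View pics/w4.png

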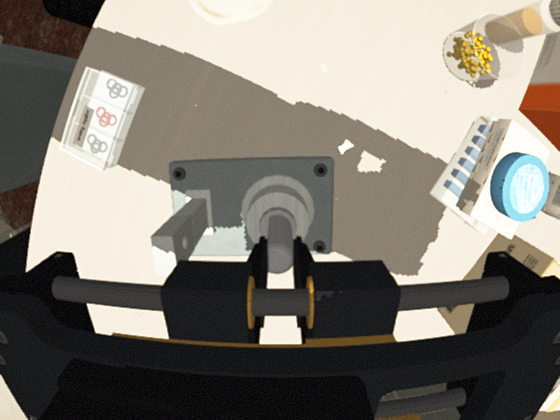

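```bash
python3 - <<'E'
from h import *
im=np.load('w4.npy',allow_pickle=True).item()
o=ortho(im,(0.53,0.119),0.012,0.09,ang=27.23)
cv2.imwrite('pics/o5.png',o)
o=ortho(im,(0.53,0.119),0.110,0.09,ang=27.23)
cv2.imwrite('pics/o6.png',o)
E
```

```text
(no output)
```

View pics/o5.png

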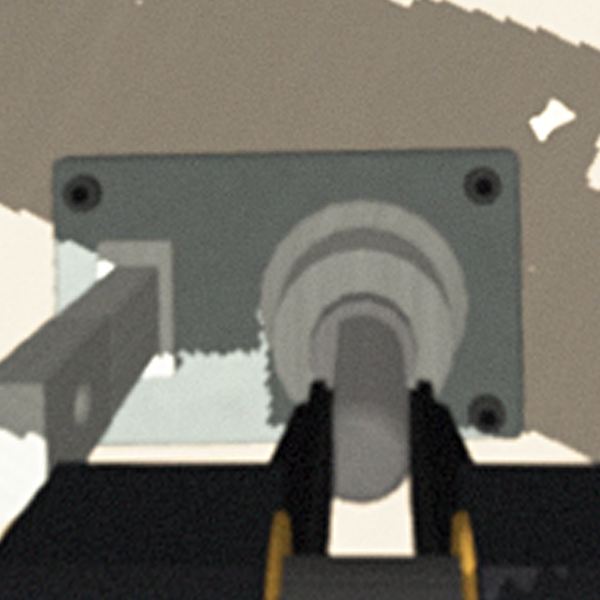

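View pics/o6.png

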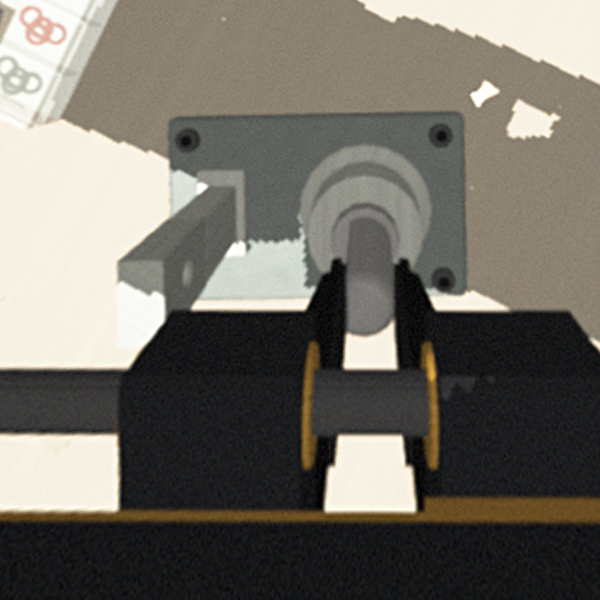

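Emit:
step_arm([
  {"delta_rot": [-0.017, -0.003, -0.003], "dp": [0, -0.4, 0.2], "grip": 1},
  {"delta_rot": [0, 0, 0], "dp": [0, 0, 0], "grip": 1},
  {"delta_rot": [0, 0, 0], "dp": [0, 0, 0], "grip": 1},
])

```text
t: 7.12
position: [0.5501, 0.1286, 0.0763]
tool_rot: [102.5, 89.9, 40.9]
wrist_force: [0.9, 0.9, -0.2]
width: 0.149
```

```bash
python3 - <<'E'
from h import *
print(sensors.get_state()['wrist_torque'])
rows((0.5498,0.1283,0.0763),28.2,1)
E
```

```text
[ 0.25279607 -0.10801099 -0.05539375]
t 7.125 pos [0.5501 0.1286 0.0763] jaw 28.47 tilt 0.06 rot tot deg 0.3 F [ 0.9  0.9 -0.2] w 14.12
rot [0.0047, -0.0002, -0.0011] dp [-0.0, -0.4, 0.1]
```

Emit:
step_arm([
  {"delta_rot": [0, 0, 0], "dp": [0, 0, 0], "grip": 0.3},
  {"delta_rot": [0, 0, 0], "dp": [0, 0, 0], "grip": 0.0},
  {"delta_rot": [0, 0, 0], "dp": [0, 0, 0], "grip": 0.0},
  {"delta_rot": [0, 0, 0], "dp": [-20, 0, 0], "grip": 0.0},
  {"delta_rot": [0, 0, 0], "dp": [-30, 0, 0], "grip": 0.0},
  {"delta_rot": [0, 0, 0], "dp": [-30, 0, 0], "grip": 0.0},
  {"delta_rot": [0, 0, 0], "dp": [0, 0, 0], "grip": 0.0},
])

```text
t: 8.0
position: [0.5509, 0.1274, 0.1631]
tool_rot: [37.7, 89.8, -23.8]
wrist_force: [0.2, -0.0, 0.2]
width: 0.498
```

```bash
python3 - <<'E'
from h import *
s=sensors.get_state()
rows((0.5483,0.1273,0.165),28.2,1)
im=snap('wrist','w5.png'); np.save('w5.npy',im)
a=ortho(im,(0.5483,0.1273),0.115,0.02,ang=28.2).astype(float)
cv2.imwrite('pics/o7.png',np.clip((a-50)*2,0,255).astype('uint8'))
E
```

```text
t 8.0 pos [0.5509 0.1274 0.1631] jaw 28.52 tilt 0.22 rot tot deg 0.4 F [ 0.2 -0.   0.2] w 47.35
rot [0.0056, 0.0031, -0.0024] dp [-1.9, -2.3, -1.1]
```

View pics/w5.png

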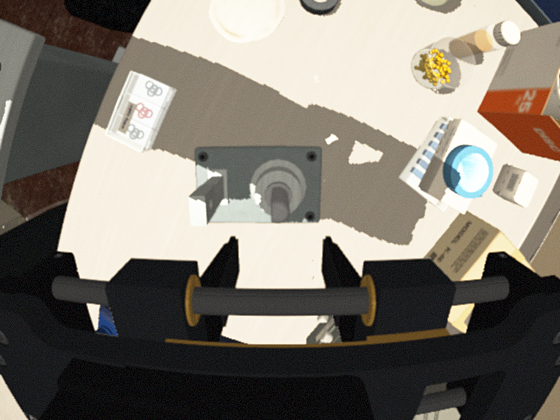

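View pics/o7.png

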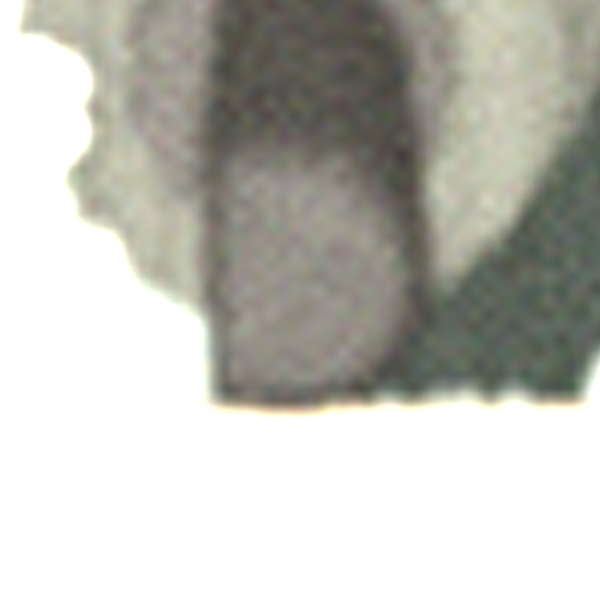

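```bash
python3 - <<'E'
from h import *
rows((0.487,0.342,0.15),81,6)
E
```

```text
t 8.05 pos [0.5497 0.1273 0.1611] jaw 28.53 tilt 0.11 rot tot deg 52.5 F [-0.5  0.8  0.9] w 47.81
rot [-0.1526, 0.0002, 0.0002] dp [1.8, 7.9, -36.4]
rot [-0.1526, 0.0002, 0.0002] dp [1.8, 13.4, -34.8]
rot [-0.1526, 0.0002, 0.0002] dp [1.8, 18.5, -32.4]
rot [-0.1526, 0.0002, 0.0002] dp [1.8, 23.2, -29.2]
rot [-0.1526, 0.0002, 0.0002] dp [1.8, 27.4, -25.3]
rot [-0.1526, 0.0002, 0.0002] dp [1.8, 30.9, -20.9]
```

Emit:
step_arm([
  {"delta_rot": [-0.152, 0, 0], "dp": [1.8, 7.9, -36.4], "grip": -0.3},
  {"delta_rot": [-0.152, 0, 0], "dp": [1.8, 13.4, -34.8], "grip": -0.3},
  {"delta_rot": [-0.152, 0, 0], "dp": [1.8, 18.5, -32.4], "grip": -0.3},
  {"delta_rot": [-0.152, 0, 0], "dp": [1.8, 23.2, -29.2], "grip": -0.3},
  {"delta_rot": [-0.152, 0, 0], "dp": [1.8, 27.4, -25.3], "grip": -0.3},
  {"delta_rot": [-0.152, 0, 0], "dp": [1.8, 30.9, -20.9], "grip": -0.3},
  {"delta_rot": [0, 0, 0], "dp": [0, 0, 0], "grip": -0.3},
  {"delta_rot": [0, 0, 0], "dp": [0, 0, 0], "grip": -0.3},
])

```text
t: 9.05
position: [0.477, 0.3435, 0.1372]
tool_rot: [-137.3, 88.9, -145.0]
wrist_force: [0.3, -0.1, 1.1]
width: 0.65
```

```bash
python3 - <<'E'
from h import *
im=snap('wrist','w6.png'); np.save('w6.npy',im)
rows((0.487,0.342,0.15),81,1)
for q in ['collar_center','collar_screw']:
        for r in nets.tip_of('wrist',q): print(q,round(r['score'],2),np.round(w(im,r['position']),4))
a=ortho(im,(0.487,0.342),0.020,0.04,ang=0)
cv2.imwrite('pics/o8.png',a)
a=ortho(im,(0.487,0.342),0.010,0.04,ang=0)
cv2.imwrite('pics/o9.png',a)
E
```

```text
t 9.1 pos [0.4771 0.3434 0.1372] jaw 82.29 tilt 1.08 rot tot deg 1.7 F [-0.6  0.4 -0.5] w 61.63
rot [0.0225, -0.0139, 0.0128] dp [-12.9, -0.2, 9.8]
collar_center 0.92 [0.4795 0.3375 0.0151]
collar_center 0.91 [0.4035 0.3762 0.0084]
collar_center 0.46 [ 0.5868  0.4299 -0.0014]
collar_screw 0.87 [0.3749 0.3722 0.0107]
collar_screw 0.72 [0.4537 0.3439 0.0122]
```

View pics/w6.png

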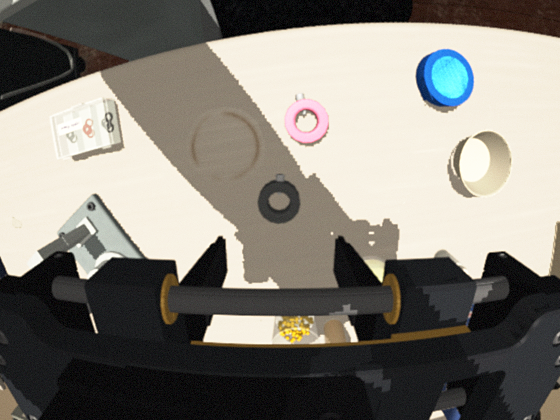

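View pics/o8.png

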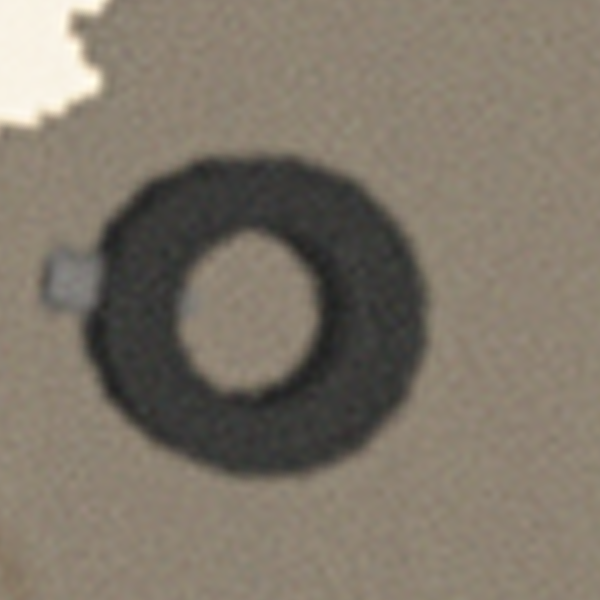

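View pics/o9.png

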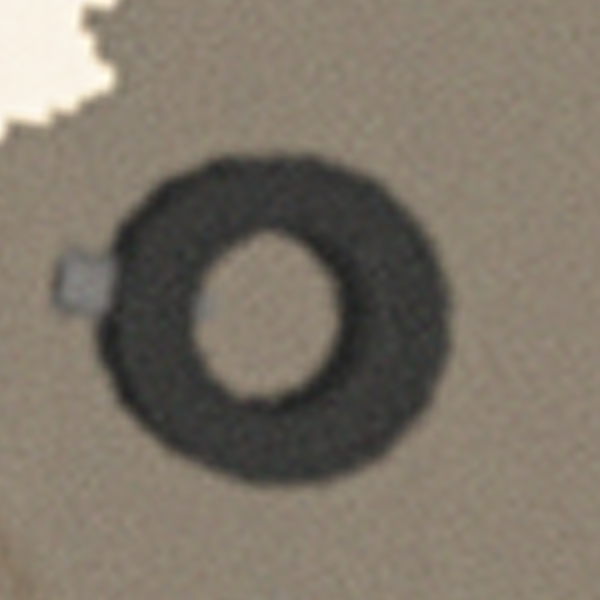

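```bash
python3 - <<'E'
from h import *
t=optics.get_image('top'); t['pixels']=cv2.imread('pics/top0.png')[...,::-1]
s=optics.get_image('scene'); s['pixels']=cv2.imread('pics/scene0.png')[...,::-1]
def orthop(im,c,z,half,n=600):
    px=(np.arange(n)-n/2+.5)/n*2*half; X,Y=np.meshgrid(px,-px)
    f=f_(im);E=np.array(im['extrinsics']);P=np.stack([c[0]+X,c[1]+Y,np.full_like(X,z),np.ones_like(X)],-1)@E.T
    mx=(im['cx']+f*P[...,0]/-P[...,2]).astype('float32');my=(im['cy']+f*P[...,1]/P[...,2]).astype('float32')
    return cv2.remap(im['pixels'],mx,my,cv2.INTER_CUBIC)[...,::-1]
a=orthop(t,(.485,.342),.02,.04);b=orthop(s,(.485,.342),.02,.04)
cv2.imwrite('pics/o10.png',cv2.resize(np.hstack([a,b]),(800,400)))
im=np.load('w6.npy',allow_pickle=True).item()
def ell(o,thr):
    m=(o.max(-1)<thr).astype('uint8'); m=cv2.morphologyEx(m,cv2.MORPH_OPEN,np.ones((9,9)))
    n,l,st,ce=cv2.connectedComponentsWithStats(m); i=1+np.argmax(st[1:,4]); print('comp',st[i],ce[i])
    m=(l==i).astype('uint8');cs,h=cv2.findContours(m,cv2.RETR_CCOMP,cv2.CHAIN_APPROX_NONE)
    for c in sorted(cs,key=len)[-2:]:
        e=cv2.fitEllipse(c); x=(np.array(e[0])-300)*.08/600; print('ell world',.485+x[0],.342-x[1],'axes mm',np.array(e[1])*.08/.6)
ell(ortho(im,(.485,.342),.02,.04),90)
ell(a,125); ell(b,100)
E
```

```text
comp [   99   158   341   317 68379] [272.79280188 314.99632928]
ell world 0.47996799316406247 0.3403261922200521 axes mm [18.62317301 21.5755839 ]
ell world 0.48108162841796875 0.34005457356770835 axes mm [42.56802979 45.44347331]
comp [  129   155   344   322 66869] [304.01622575 311.76512285]
ell world 0.4849646321614583 0.3405647867838542 axes mm [19.69350382 22.14130452]
ell world 0.48546317138671874 0.34046516520182296 axes mm [41.6175944  46.80329997]
comp [   23   178   417   422 56925] [223.93774264 463.59977163]
ell world 0.4781309122721354 0.3286881754557292 axes mm [42.51273193 58.90681559]
```

View pics/o10.png

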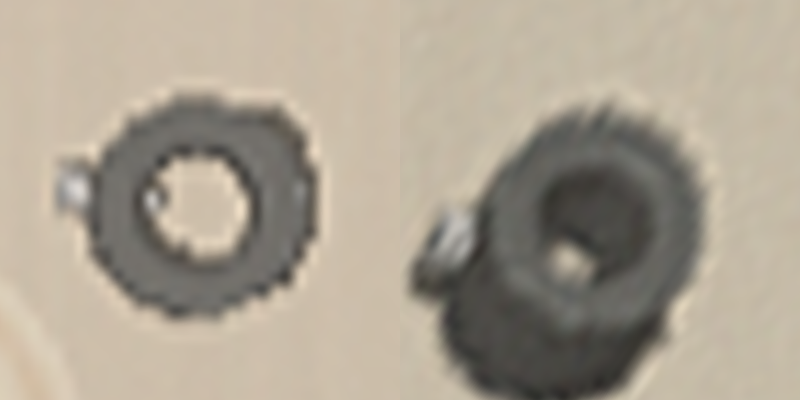

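```bash
python3 - <<'E'
from h import *
rows((0.4835,0.3400,0.05),81,3)
E
```

```text
t 9.3 pos [0.478  0.3435 0.1385] jaw 82.27 tilt 0.95 rot tot deg 1.6 F [-0.4  0.4  0.1] w 62.13
rot [0.0073, -0.0041, 0.0037] dp [29.5, -0.6, 2.3]
rot [0.0073, -0.0041, 0.0037] dp [29.5, -0.7, 2.2]
rot [0.0073, -0.0041, 0.0037] dp [29.5, -0.8, 2.1]
```

Emit:
step_arm([
  {"delta_rot": [0.007, -0.004, 0.004], "dp": [29, -0.6, 2.2], "grip": -0.3},
  {"delta_rot": [0.007, -0.004, 0.004], "dp": [29, -0.7, 2.2], "grip": -0.3},
  {"delta_rot": [0.007, -0.004, 0.004], "dp": [25, -0.8, 2.1], "grip": -0.3},
  {"delta_rot": [0, 0, 0], "dp": [0, 0, 0], "grip": -0.3},
])

```text
t: 9.8
position: [0.4863, 0.3383, 0.0558]
tool_rot: [45.3, 89.7, 36.0]
wrist_force: [1.0, 0.2, 0.6]
width: 0.648
```

```bash
python3 - <<'E'
from h import *
rows((0.4835,0.3400,0.02),81,2)
im=snap('wrist','w7.png'); np.save('w7.npy',im)
E
```

```text
t 9.8 pos [0.4863 0.3383 0.0558] jaw 80.73 tilt 0.3 rot tot deg 0.4 F [1.  0.2 0.6] w 61.59
rot [-0.0023, 0.0019, -0.0019] dp [17.9, 0.6, -1.6]
rot [-0.0023, 0.0019, -0.0019] dp [17.9, 0.6, -1.5]
```

View pics/w7.png

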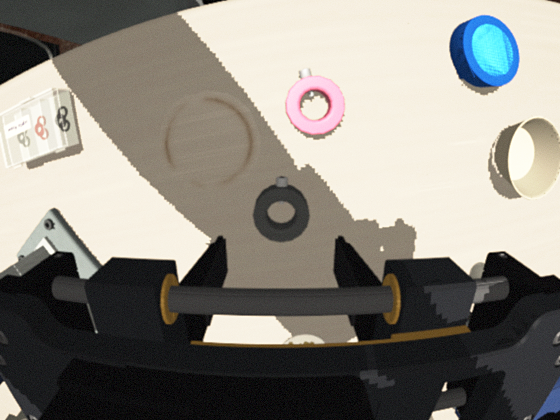

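Emit:
step_arm([
  {"delta_rot": [-0.002, 0.002, -0.002], "dp": [18, 0.6, -1.5], "grip": -0.3},
  {"delta_rot": [-0.002, 0.002, -0.002], "dp": [18, 0.6, -1.0], "grip": -0.3},
  {"delta_rot": [0, 0, 0], "dp": [8, 0, 0], "grip": -0.3},
  {"delta_rot": [0, 0, 0], "dp": [0, 0, 0], "grip": -0.3},
])

```text
t: 10.35
position: [0.4871, 0.3419, 0.0134]
tool_rot: [38.5, 89.6, 29.5]
wrist_force: [0.4, 0.3, -1.8]
width: 0.651
```

```bash
python3 - <<'E'
from h import *
rows((0.4835,0.3400,0.004),81,1)
im=snap('wrist','w8.png'); np.save('w8.npy',im)
E
```

```text
t 10.35 pos [0.4871 0.3419 0.0134] jaw 80.98 tilt 0.38 rot tot deg 0.4 F [ 0.4  0.3 -1.8] w 61.85
rot [-0.0004, 0.0052, -0.0041] dp [9.4, -2.5, -3.3]
```

View pics/w8.png

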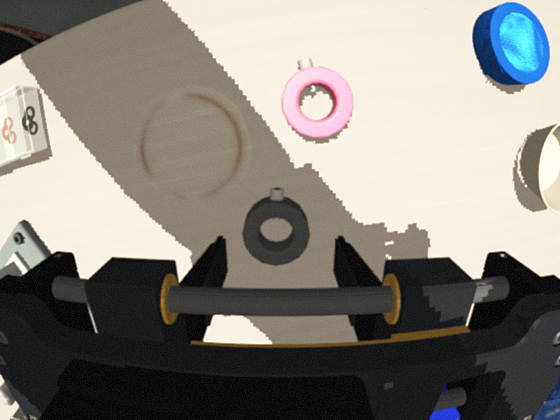

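Emit:
step_arm([
  {"delta_rot": [0, 0.003, -0.002], "dp": [4.5, -2.5, -3.3], "grip": -0.3},
  {"delta_rot": [0, 0.002, -0.002], "dp": [4, 0, 0], "grip": -0.3},
  {"delta_rot": [0, 0, 0], "dp": [0, 0, 0], "grip": -0.3},
])

```text
t: 10.78
position: [0.4842, 0.3405, 0.0059]
tool_rot: [38.5, 89.9, 29.5]
wrist_force: [-0.6, -0.1, 1.1]
width: 0.647
```

```bash
python3 - <<'E'
from h import *
rows((0.4835,0.3400,0.004),81,1)
E
```

```text
t 10.775 pos [0.4842 0.3405 0.0059] jaw 80.98 tilt 0.14 rot tot deg 0.1 F [-0.6 -0.1  1.1] w 61.47
rot [-0.0003, 0.0019, -0.0015] dp [1.9, -0.6, -0.6]
```

Emit:
step_arm([
  {"delta_rot": [0, 0.001, -0.001], "dp": [1.8, -0.5, -0.5], "grip": -0.1},
  {"delta_rot": [0, 0, 0], "dp": [0, 0, 0], "grip": 0.0},
  {"delta_rot": [0, 0, 0], "dp": [0, 0, 0], "grip": 0.1},
  {"delta_rot": [0, 0, 0], "dp": [0, 0, 0], "grip": 0.2},
  {"delta_rot": [0, 0, 0], "dp": [0, 0, 0], "grip": 0.3},
  {"delta_rot": [0, 0, 0], "dp": [0, 0, 0], "grip": 1},
  {"delta_rot": [0, 0, 0], "dp": [0, 0, 0], "grip": 1},
], force=25)

```text
t: 11.65
position: [0.4841, 0.3403, 0.0047]
tool_rot: [34.3, 89.9, 25.3]
wrist_force: [0.3, -0.4, -0.5]
width: 0.193
```

```bash
python3 - <<'E'
from h import *
rows((0.4835,0.3400,0.004),81,1)
im=snap('wrist','w9.png'); np.save('w9.npy',im)
cv2.imwrite('pics/z9.png',cv2.resize(im['pixels'][150:310,200:360,::-1],(600,600),interpolation=cv2.INTER_CUBIC))
E
```

```text
t 11.65 pos [0.4841 0.3403 0.0047] jaw 80.98 tilt 0.13 rot tot deg 0.1 F [ 0.3 -0.4 -0.5] w 18.38
rot [-0.0003, 0.0018, -0.0012] dp [0.7, -0.4, -0.6]
```

View pics/z9.png

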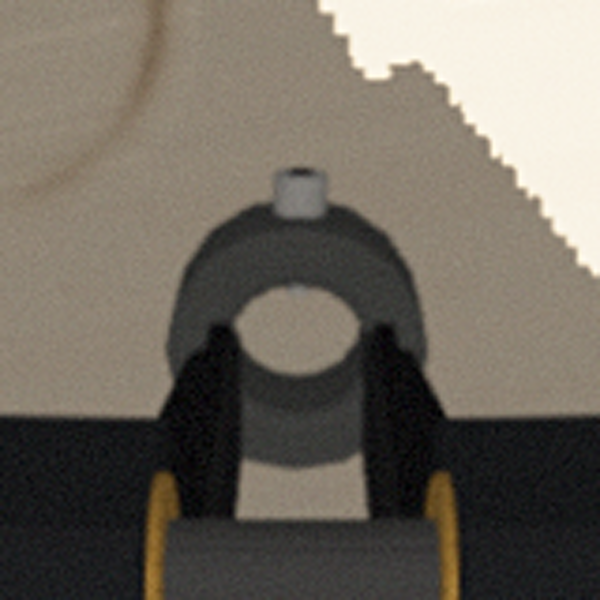

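```bash
python3 - <<'E'
from h import *
s=snap('scene','s9.png'); 
cv2.imwrite('pics/z10.png',cv2.resize(s['pixels'][110:260,190:370,::-1],(720,600),interpolation=cv2.INTER_CUBIC))
st=sensors.get_state(); print(st['width']*95,st['position'],st['wrist_force'])
for P in [st['position'],(0.484,.340,.01)]: 
  u,v=proj(s,P); print(u,v,(u-190)*4,(v-110)*4)
E
```

```text
10.537116883900003 [0.48414353 0.34029668 0.00470742] [ 0.16493694 -0.63183232 -0.77720114]
273.2755557398272 218.06185689569674 333.10222295930885 432.24742758278694
273.28709556436 216.31443078584329 333.14838225744006 425.25772314337314
```

View pics/z10.png

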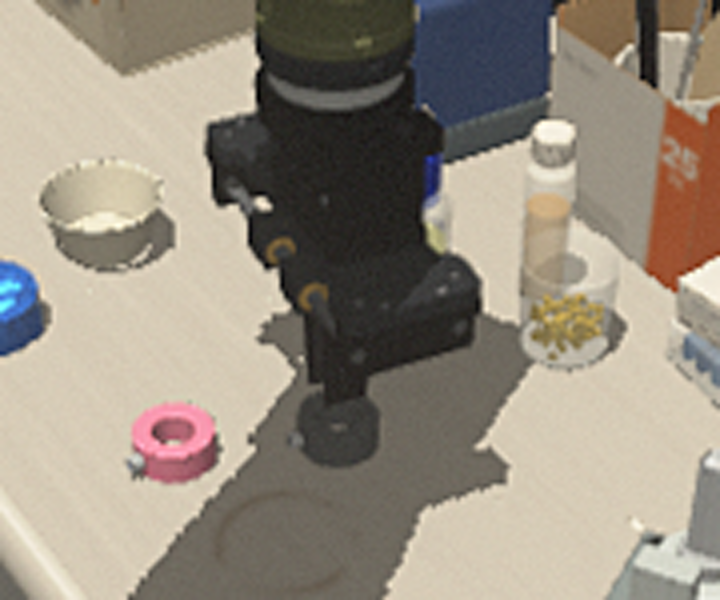

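Emit:
step_arm([
  {"delta_rot": [0, 0, 0], "dp": [0, 0, 0], "grip": -0.3},
  {"delta_rot": [0, 0, 0], "dp": [0, 0, 0], "grip": -0.3},
  {"delta_rot": [0, 0, 0], "dp": [0, 0, 0], "grip": -0.3},
  {"delta_rot": [0, 0, 0], "dp": [0, 0, 0], "grip": -0.3},
])

```text
t: 12.25
position: [0.4841, 0.3403, 0.0047]
tool_rot: [33.8, 89.9, 24.8]
wrist_force: [0.5, 0.2, -0.1]
width: 0.474
```

```bash
python3 - <<'E'
from h import *
rows((0.4835,0.3400,-0.005),81,2)
t=snap('top','t10.png');s=snap('scene','s10.png'); im=snap('wrist','w10.png'); np.save('w10.npy',im)
cv2.imwrite('pics/z11.png',cv2.resize(s['pixels'][150:250,210:330,::-1],(720,600),interpolation=cv2.INTER_CUBIC))
E
```

```text
t 12.25 pos [0.4841 0.3403 0.0047] jaw 80.98 tilt 0.12 rot tot deg 0.1 F [ 0.5  0.2 -0.1] w 45.02
rot [-0.0002, 0.0009, -0.0006] dp [4.8, -0.2, -0.3]
rot [-0.0002, 0.0009, -0.0006] dp [4.8, -0.2, -0.3]
```

View pics/z11.png

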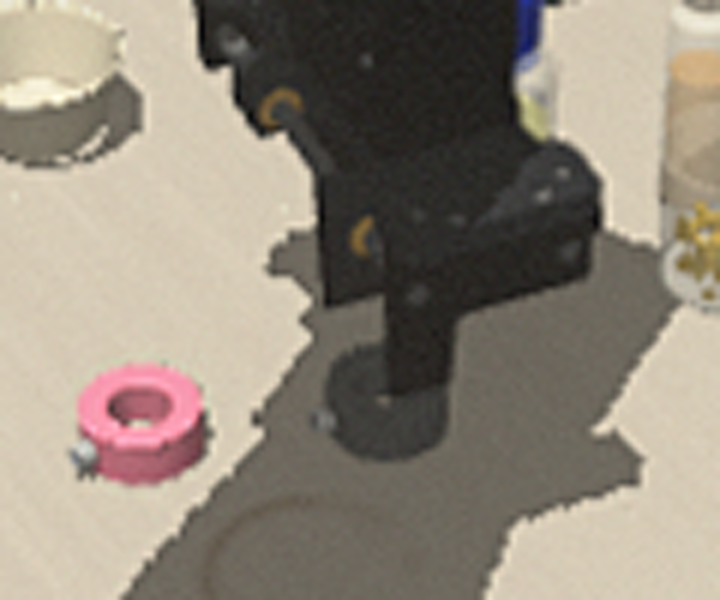

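View pics/w10.png

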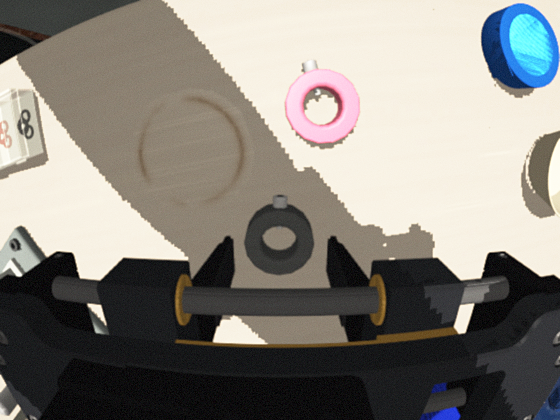

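Emit:
step_arm([
  {"delta_rot": [0, 0, 0], "dp": [0, 0, 0], "grip": -0.3},
  {"delta_rot": [0, 0, 0], "dp": [0, 0, 0], "grip": -0.3},
  {"delta_rot": [0, 0, 0], "dp": [4, -0.2, -0.3], "grip": -0.3},
  {"delta_rot": [0, 0, 0], "dp": [3, 0, 0], "grip": -0.3},
  {"delta_rot": [0, 0, 0], "dp": [3, 0, 0], "grip": -0.3},
])

```text
t: 13.02
position: [0.4839, 0.3402, -0.0058]
tool_rot: [34.3, 89.9, 25.3]
wrist_force: [-0.3, 0.8, -0.5]
width: 0.651
```

```bash
python3 - <<'E'
from h import *
rows((0.4835,0.3400,-0.015),81,2)
s=snap('scene','s11.png'); 
cv2.imwrite('pics/z12.png',cv2.resize(s['pixels'][150:250,210:330,::-1],(720,600),interpolation=cv2.INTER_CUBIC))
E
```

```text
t 13.025 pos [ 0.4839  0.3402 -0.0058] jaw 80.98 tilt 0.14 rot tot deg 0.1 F [-0.3  0.8 -0.5] w 61.82
rot [-0.0002, 0.001, -0.0007] dp [4.6, -0.1, -0.2]
rot [-0.0002, 0.001, -0.0007] dp [4.6, -0.1, -0.2]
```

View pics/z12.png

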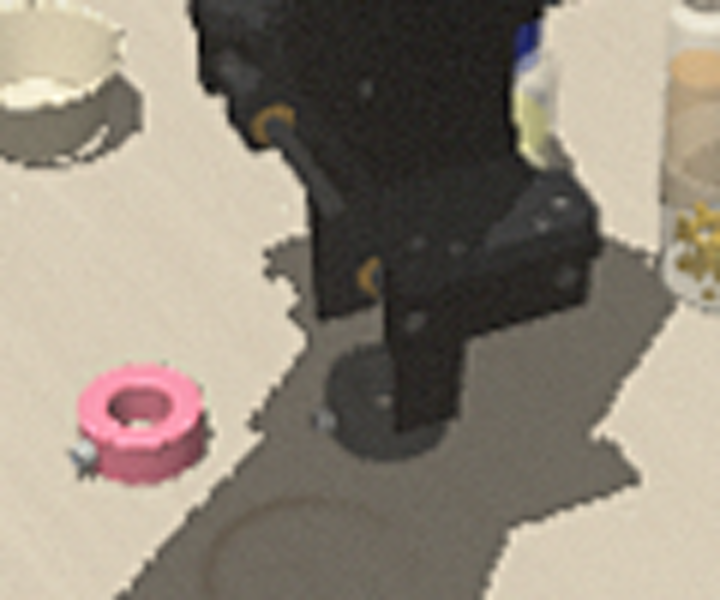

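```bash
python3 - <<'E'
from h import *
s=optics.get_image('scene')
j=np.array([.157,.988]);n=np.array([.988,-.157]);c=np.array([.4839,.3402])
for off in (.031,.043):
  for sgn in (-1,1):
    p=c-j*off+n*.010*sgn
    print(off,sgn,[tuple(np.round((np.array(proj(s,(*p,z)))-[210,150])*6)) for z in (-.005,0,.01,.02,.03)])
E
```

```text
0.031 -1 [(np.float64(390.0), np.float64(491.0)), (np.float64(390.0), np.float64(480.0)), (np.float64(390.0), np.float64(459.0)), (np.float64(390.0), np.float64(438.0)), (np.float64(390.0), np.float64(416.0))]
0.031 1 [(np.float64(441.0), np.float64(474.0)), (np.float64(441.0), np.float64(464.0)), (np.float64(442.0), np.float64(443.0)), (np.float64(442.0), np.float64(422.0)), (np.float64(442.0), np.float64(400.0))]
0.043 -1 [(np.float64(404.0), np.float64(512.0)), (np.float64(404.0), np.float64(502.0)), (np.float64(404.0), np.float64(481.0)), (np.float64(404.0), np.float64(459.0)), (np.float64(404.0), np.float64(438.0))]
0.043 1 [(np.float64(456.0), np.float64(496.0)), (np.float64(456.0), np.float64(485.0)), (np.float64(457.0), np.float64(464.0)), (np.float64(457.0), np.float64(443.0)), (np.float64(457.0), np.float64(421.0))]
```

Emit:
step_arm([
  {"delta_rot": [0, 0, 0], "dp": [3, 0, 0], "grip": -0.3},
  {"delta_rot": [0, 0, 0], "dp": [3, 0, 0], "grip": -0.3},
  {"delta_rot": [0, 0, 0], "dp": [3, 0, 0], "grip": -0.3},
])

```text
t: 13.5
position: [0.4837, 0.3401, -0.0155]
tool_rot: [33.2, 89.9, 24.2]
wrist_force: [-0.1, -0.4, 0.4]
width: 0.651
```

```bash
python3 - <<'E'
from h import *
rows((0.4835,0.3400,-0.015),81,2)
s=snap('scene','s12.png'); 
cv2.imwrite('pics/z13.png',cv2.resize(s['pixels'][150:250,210:330,::-1],(720,600),interpolation=cv2.INTER_CUBIC))
im=snap('wrist','w12.png')
E
```

```text
t 13.5 pos [ 0.4837  0.3401 -0.0155] jaw 80.98 tilt 0.12 rot tot deg 0.1 F [-0.1 -0.4  0.4] w 61.85
rot [-0.0002, 0.0008, -0.0006] dp [-0.3, -0.1, -0.1]
rot [-0.0002, 0.0008, -0.0006] dp [-0.3, -0.1, -0.1]
```

View pics/z13.png

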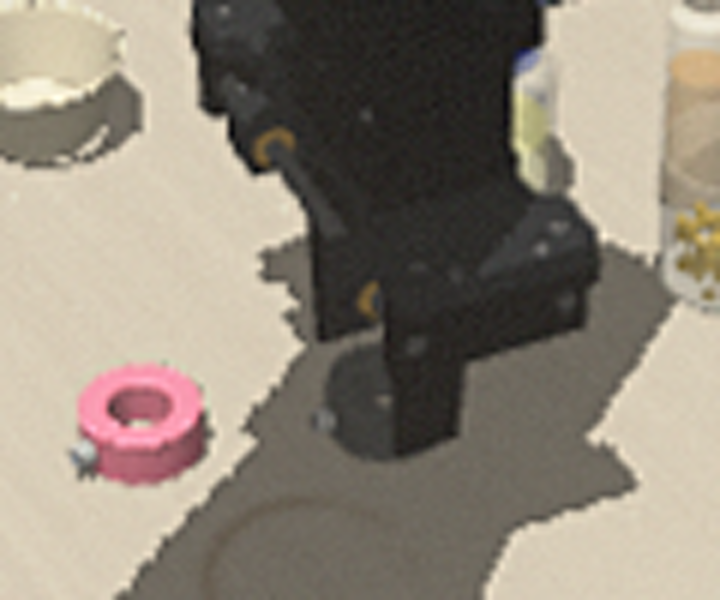

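View pics/w12.png

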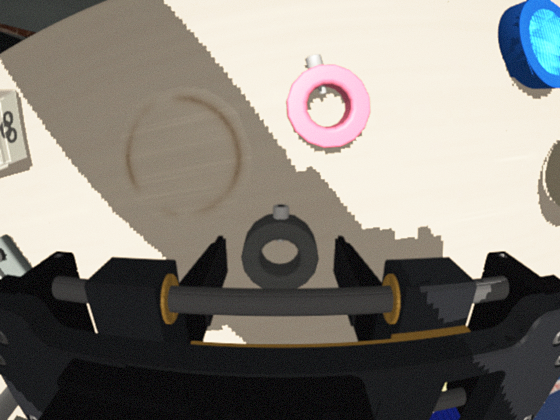

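Emit:
step_arm([
  {"delta_rot": [0, 0, 0], "dp": [2, 0, 0], "grip": -0.3},
  {"delta_rot": [0, 0, 0], "dp": [2, 0, 0], "grip": -0.3},
  {"delta_rot": [0, 0, 0], "dp": [0, 0, 0], "grip": -0.3},
])

```text
t: 13.98
position: [0.4835, 0.3399, -0.02]
tool_rot: [29.5, 89.9, 20.5]
wrist_force: [-0.6, -0.5, -0.6]
width: 0.652
```

```bash
python3 - <<'E'
from h import *
rows((0.4835,0.3400,-0.022),81,2)
s=snap('scene','s13.png'); 
cv2.imwrite('pics/z14.png',cv2.resize(s['pixels'][150:250,210:330,::-1],(720,600),interpolation=cv2.INTER_CUBIC))
E
```

```text
t 13.975 pos [ 0.4835  0.3399 -0.02  ] jaw 80.98 tilt 0.07 rot tot deg 0.1 F [-0.6 -0.5 -0.6] w 61.96
rot [-0.0002, 0.0006, -0.0003] dp [1.0, 0.0, -0.0]
rot [-0.0002, 0.0006, -0.0003] dp [1.0, 0.0, -0.0]
```

View pics/z14.png

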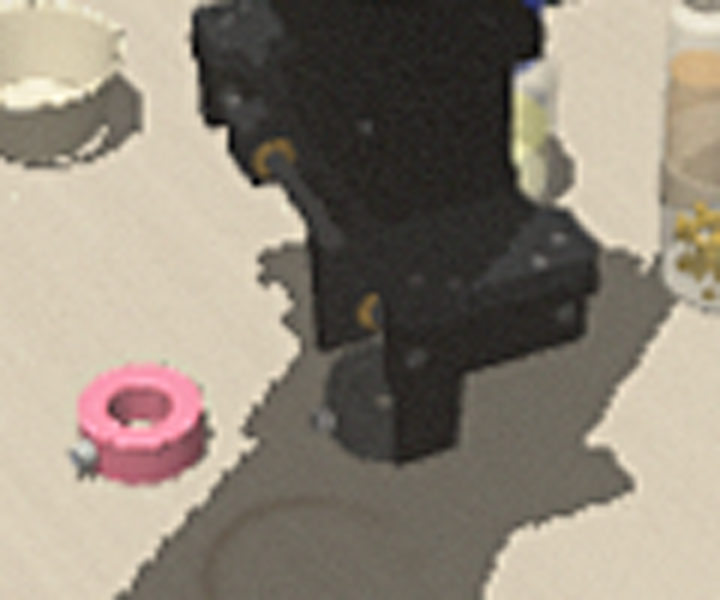

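Emit:
step_arm([
  {"delta_rot": [0, 0, 0], "dp": [2, 0, 0], "grip": -0.3},
  {"delta_rot": [0, 0, 0], "dp": [2, 0, 0], "grip": -0.3},
  {"delta_rot": [0, 0, 0], "dp": [2, 0, 0], "grip": -0.3},
])

```text
t: 14.4
position: [0.4838, 0.3401, -0.026]
tool_rot: [33.7, 89.9, 24.7]
wrist_force: [1.1, -0.1, -0.4]
width: 0.65
```

```bash
python3 - <<'E'
from h import *
rows((0.4835,0.3400,-0.026),81,1)
s=snap('scene','s14.png'); 
cv2.imwrite('pics/z15.png',cv2.resize(s['pixels'][150:250,210:330,::-1],(720,600),interpolation=cv2.INTER_CUBIC))
E
```

```text
t 14.4 pos [ 0.4838  0.3401 -0.026 ] jaw 80.98 tilt 0.12 rot tot deg 0.1 F [ 1.1 -0.1 -0.4] w 61.78
rot [-0.0003, 0.0018, -0.0012] dp [0.0, -0.2, -0.3]
```

View pics/z15.png

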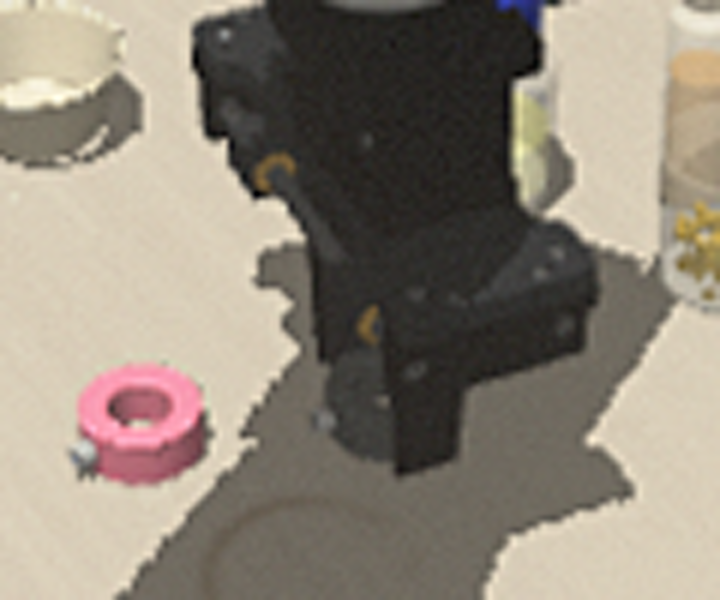

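Emit:
step_arm([
  {"delta_rot": [0, 0, 0], "dp": [2, 0, 0], "grip": -0.3},
  {"delta_rot": [0, 0, 0], "dp": [2, 0, 0], "grip": -0.2},
  {"delta_rot": [0, 0, 0], "dp": [0, 0, 0], "grip": 0},
  {"delta_rot": [0, 0, 0], "dp": [0, 0, 0], "grip": 0},
], force=10)

```text
t: 14.95
position: [0.4835, 0.3399, -0.0307]
tool_rot: [30.4, 89.9, 21.4]
wrist_force: [0.7, -0.2, 0.3]
width: 0.51
```

```bash
python3 - <<'E'
from h import *
rows((0.4835,0.3400,-0.030),81,1)
im=snap('wrist','w15.png')
cv2.imwrite('pics/z16.png',cv2.resize(im['pixels'][160:320,200:360,::-1],(600,600),interpolation=cv2.INTER_CUBIC))
E
```

```text
t 14.95 pos [ 0.4835  0.3399 -0.0307] jaw 80.98 tilt 0.08 rot tot deg 0.1 F [ 0.7 -0.2  0.3] w 48.45
rot [-0.0003, 0.0012, -0.0007] dp [-0.7, 0.1, -0.0]
```

View pics/z16.png

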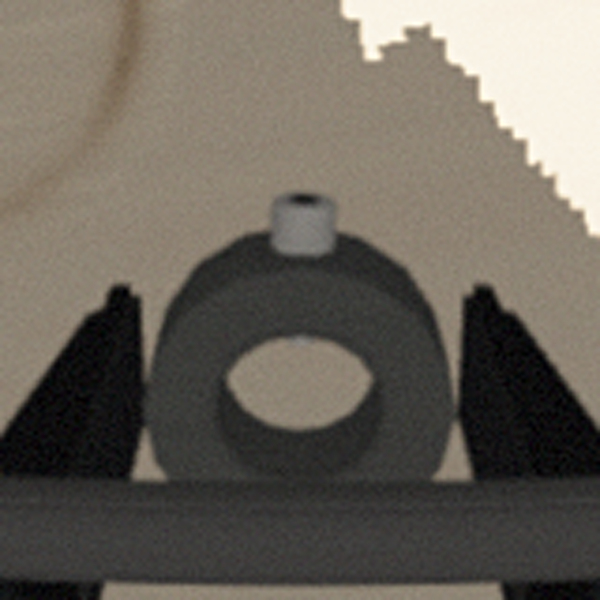

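Emit:
step_arm([
  {"delta_rot": [0, 0, 0], "dp": [-1, 0, -3.5], "grip": 0},
  {"delta_rot": [0, 0, 0], "dp": [0, 0, 0], "grip": 0},
])

```text
t: 15.25
position: [0.4798, 0.3406, -0.0296]
tool_rot: [31.7, 89.9, 22.7]
wrist_force: [0.3, -0.5, -0.3]
width: 0.498
```

Emit:
step_arm([
  {"delta_rot": [0, 0, 0], "dp": [0, 0, 0], "grip": 0.1},
  {"delta_rot": [0, 0, 0], "dp": [0, 0, 0], "grip": 0.2},
  {"delta_rot": [0, 0, 0], "dp": [0, 0, 0], "grip": 0.3},
], force=10)

```text
t: 15.62
position: [0.4798, 0.3405, -0.0295]
tool_rot: [26.9, 89.9, 17.8]
wrist_force: [0.2, -0.1, -0.7]
width: 0.453
```

Emit:
step_arm([
  {"delta_rot": [0, 0, 0], "dp": [0, 0, 0], "grip": 1},
  {"delta_rot": [0, 0, 0], "dp": [0, 0, 0], "grip": 1},
], force=30)

```text
t: 15.88
position: [0.4798, 0.3405, -0.0295]
tool_rot: [26.6, 89.9, 17.5]
wrist_force: [-0.1, -0.3, -0.2]
width: 0.445
```

```bash
python3 - <<'E'
from h import *
rows((0.4835,0.3400,-0.030),81,1)
im=snap('wrist','w16.png'); np.save('w16.npy',im)
cv2.imwrite('pics/z17.png',cv2.resize(im['pixels'][160:320,200:360,::-1],(600,600),interpolation=cv2.INTER_CUBIC))
E
```

```text
t 15.875 pos [ 0.4798  0.3405 -0.0295] jaw 80.99 tilt 0.08 rot tot deg 0.1 F [-0.1 -0.3 -0.2] w 42.25
rot [-0.0002, 0.0012, -0.0006] dp [0.5, 0.1, 3.7]
```

View pics/z17.png

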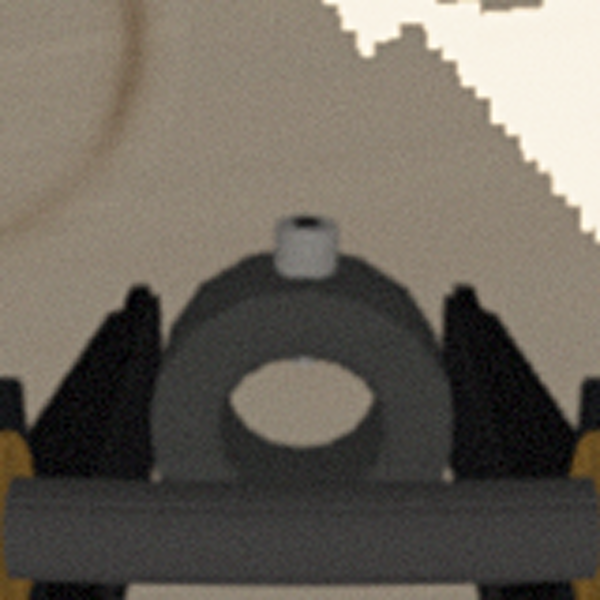

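```bash
python3 - <<'E'
from h import *
im=np.load('w16.npy',allow_pickle=True).item()
p=np.array([.4798,.3405]); jz=np.array([np.cos(np.radians(-9)),np.sin(np.radians(-9))])
outs=[]
for d in (-.002,0,.002):
    o=cv2.resize(im['pixels'][170:300,215:345,::-1],(400,400),interpolation=cv2.INTER_CUBIC)
    k=400/130; c=p+jz*d
    for r,z,col in ((.022,.02,(0,255,0)),(.0115,.02,(0,0,255)),(.0115,0,(255,128,0))):
        P=np.array([fproj(im,(c[0]+r*np.cos(a),c[1]+r*np.sin(a),z)) for a in np.linspace(0,6.283,60)])
        cv2.polylines(o,[np.round((P-[215,170]+.5)*k).astype(int)],True,col,1)
    outs.append(o)
cv2.imwrite('pics/ov.png',cv2.resize(np.hstack(outs[:]),(1200,400))[:, :])
cv2.imwrite('pics/ov1.png',np.hstack(outs[:2])); cv2.imwrite('pics/ov2.png',np.hstack(outs[1:]))
E
```

```text
(no output)
```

View pics/ov1.png

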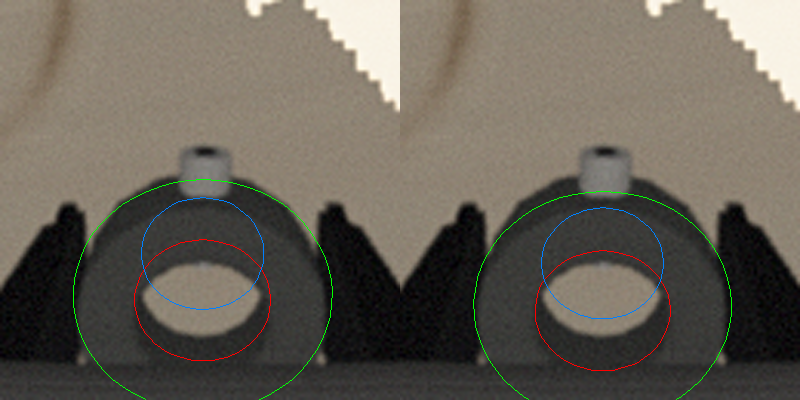

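View pics/ov2.png

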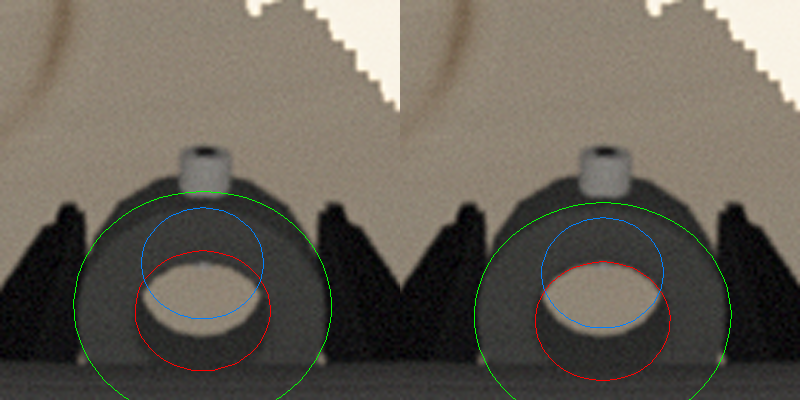

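```bash
python3 - <<'E'
from h import *
from scipy.optimize import least_squares
im=np.load('w16.npy',allow_pickle=True).item()
p=np.array([.4798,.3405]); jz=np.array([np.cos(np.radians(-9)),np.sin(np.radians(-9))])
T=Rdown(81)
def circ(d,dz,r,z,l=0):
    j=np.array([np.cos(np.radians(81)),np.sin(np.radians(81))]); c=p+jz*d+j*l
    P=np.array([fproj(im,(c[0]+r*np.cos(a),c[1]+r*np.sin(a),z-dz)) for a in np.linspace(0,6.283,180)])
    return (P-[215,170]+.5)*400/130
def f(q):
    d,dz=q
    o=circ(d,dz,.022,.02);b=circ(d,dz,.0115,.02);bb=circ(d,dz,.0115,0)
    return [o[:,1].min()-217,b[:,1].min()-262,bb[:,1].max()-336,(np.ptp(o[:,0])-250)*.7]
for z0 in (0,):
    s=least_squares(f,[0,0],x_scale=1e-3); print(s.x*1e3,s.fun)
# shaft w5
im=np.load('w5.npy',allow_pickle=True).item()
up=np.array([np.cos(np.radians(118.4)),np.sin(np.radians(118.4))])
for dz in (0,.005,.008,.01):
    u=fproj(im,(.5483,.1273,.115-dz)); 
    # observed face centre
    a=np.array([.5483,.1273])+up*.0019; print(dz,u,fproj(im,(*a,.115)))
E
```

```text
[5.36081947 4.14131617] [-4.48344102  7.44355855 -3.33099657 -0.47626518]
0 (np.float64(278.38346999070524), np.float64(213.77991313997504)) (np.float64(278.3840683348458), np.float64(211.51339577518212))
0.005 (np.float64(278.40035217947684), np.float64(211.9994760581225)) (np.float64(278.3840683348458), np.float64(211.51339577518212))
0.008 (np.float64(278.4102077144099), np.float64(210.96164981487667)) (np.float64(278.3840683348458), np.float64(211.51339577518212))
0.01 (np.float64(278.4166676912302), np.float64(210.2820117431579)) (np.float64(278.3840683348458), np.float64(211.51339577518212))
```

Emit:
step_arm([
  {"delta_rot": [0, 0, 0], "dp": [0, 0, 0], "grip": 0.0},
  {"delta_rot": [0, 0, 0], "dp": [0, 0, 0], "grip": 0.0},
  {"delta_rot": [0, 0, 0], "dp": [0, 0, 4.5], "grip": 0},
  {"delta_rot": [0, 0, 0], "dp": [0, 0, 0], "grip": 0},
  {"delta_rot": [0, 0, 0], "dp": [0, 0, 0], "grip": 0.1},
  {"delta_rot": [0, 0, 0], "dp": [0, 0, 0], "grip": 0.2},
  {"delta_rot": [0, 0, 0], "dp": [0, 0, 0], "grip": 1},
  {"delta_rot": [0, 0, 0], "dp": [0, 0, 0], "grip": 1},
], force=30)

```text
t: 16.92
position: [0.4849, 0.3398, -0.0294]
tool_rot: [29.7, 89.9, 20.7]
wrist_force: [-0.5, -0.3, -0.3]
width: 0.445
```

```bash
python3 - <<'E'
from h import *
rows((0.4835,0.3400,0.100),81,3)
im=snap('wrist','w17.png'); np.save('w17.npy',im)
E
```

```text
t 16.925 pos [ 0.4849  0.3398 -0.0294] jaw 80.98 tilt 0.11 rot tot deg 0.1 F [-0.5 -0.3 -0.3] w 42.31
rot [-0.0001, 0.0006, -0.0003] dp [-43.1, 0.0, -0.4]
rot [-0.0001, 0.0006, -0.0003] dp [-43.1, 0.0, -0.4]
rot [-0.0001, 0.0006, -0.0003] dp [-43.1, -0.0, -0.4]
```

Emit:
step_arm([
  {"delta_rot": [0, 0, 0], "dp": [-5, 0, 0], "grip": 1},
  {"delta_rot": [0, 0, 0], "dp": [-20, 0, 0], "grip": 1},
  {"delta_rot": [0, 0, 0], "dp": [-40, 0, 0], "grip": 1},
  {"delta_rot": [0, 0, 0], "dp": [-40, 0, 0], "grip": 1},
  {"delta_rot": [0, 0, 0], "dp": [-35, 0, 0], "grip": 1},
  {"delta_rot": [0, 0, 0], "dp": [0, 0, 0], "grip": 1},
])

```text
t: 17.73
position: [0.4843, 0.3398, 0.1191]
tool_rot: [37.8, 89.8, 28.8]
wrist_force: [0.0, 1.0, -1.5]
width: 0.449
```

```bash
python3 - <<'E'
from h import *
rows((0.5483,0.1273,0.115),118.2,6)
im=snap('wrist','w18.png'); np.save('w18.npy',im)
E
```

```text
t 17.725 pos [0.4843 0.3398 0.1191] jaw 80.98 tilt 0.19 rot tot deg 37.2 F [ 0.   1.  -1.5] w 42.65
rot [-0.1083, 0.0005, -0.0002] dp [0.7, -33.3, 16.1]
rot [-0.1083, 0.0005, -0.0002] dp [0.7, -34.8, 12.4]
rot [-0.1083, 0.0005, -0.0002] dp [0.7, -36.0, 8.6]
rot [-0.1083, 0.0005, -0.0002] dp [0.7, -36.7, 4.6]
rot [-0.1083, 0.0005, -0.0002] dp [0.7, -37.0, 0.6]
rot [-0.1083, 0.0005, -0.0002] dp [0.7, -36.8, -3.4]
```

View pics/w18.png

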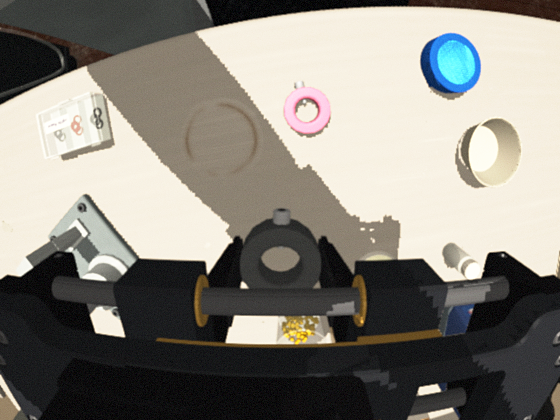

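Emit:
step_arm([
  {"delta_rot": [-0.093, 0, 0], "dp": [0, -28, 14], "grip": 1},
  {"delta_rot": [-0.093, 0, 0], "dp": [0, -29.5, 11.2], "grip": 1},
  {"delta_rot": [-0.093, 0, 0], "dp": [0, -30.6, 8.3], "grip": 1},
  {"delta_rot": [-0.093, 0, 0], "dp": [0, -31.3, 5.4], "grip": 1},
  {"delta_rot": [-0.093, 0, 0], "dp": [0, -31.6, 2.4], "grip": 1},
  {"delta_rot": [-0.093, 0, 0], "dp": [0, -31.5, -0.6], "grip": 1},
  {"delta_rot": [-0.093, 0, 0], "dp": [0, -25, -3], "grip": 1},
  {"delta_rot": [0, 0, 0], "dp": [0, 0, 0], "grip": 1},
])

```text
t: 18.77
position: [0.5364, 0.1251, 0.0975]
tool_rot: [165.3, 88.2, -165.1]
wrist_force: [-0.7, 0.0, -1.8]
width: 0.444
```

```bash
python3 - <<'E'
from h import *
rows((0.5483,0.1273,0.115),118.2,2)
im=snap('wrist','w19.png'); np.save('w19.npy',im); snap('scene','s19.png')
E
```

```text
t 18.775 pos [0.5364 0.1251 0.0975] jaw 119.57 tilt 1.76 rot tot deg 2.2 F [-0.7  0.  -1.8] w 42.18
rot [0.012, -0.0149, -0.0037] dp [-8.9, -1.9, 5.5]
rot [0.012, -0.0149, -0.0037] dp [-8.8, -1.9, 5.6]
```

View pics/w19.png

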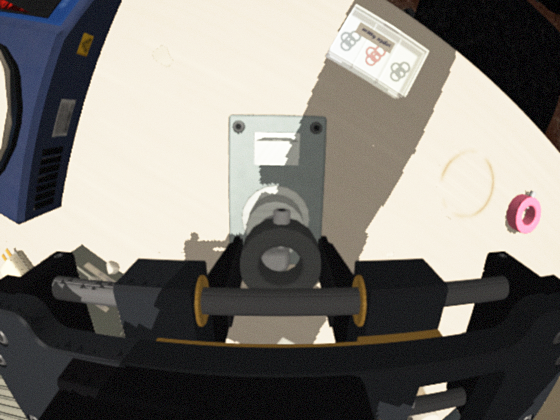

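View pics/s19.png

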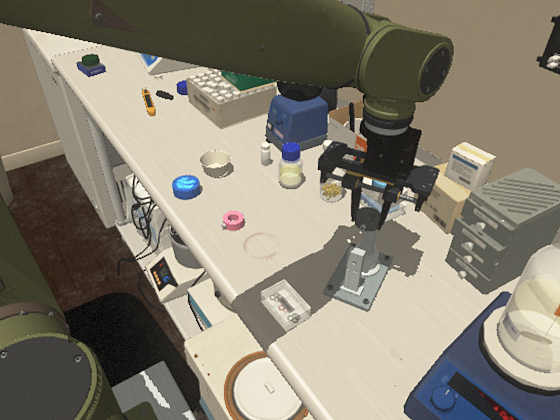

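Emit:
step_arm([
  {"delta_rot": [0.012, -0.015, -0.004], "dp": [-5, -1.9, 5.5], "grip": 1},
  {"delta_rot": [0.012, -0.015, -0.004], "dp": [-5, -1.9, 5.5], "grip": 1},
  {"delta_rot": [0, 0, 0], "dp": [0, 0, 0], "grip": 1},
])

```text
t: 19.25
position: [0.5477, 0.131, 0.1077]
tool_rot: [0.4, 89.9, 28.7]
wrist_force: [-0.0, -0.8, -1.4]
width: 0.446
```

```bash
python3 - <<'E'
from h import *
rows((0.5483,0.1273,0.105),118.2,1)
im=snap('wrist','w20.png'); np.save('w20.npy',im)
cv2.imwrite('pics/z20.png',cv2.resize(im['pixels'][110:310,180:380,::-1],(600,600),interpolation=cv2.INTER_CUBIC))
E
```

```text
t 19.25 pos [0.5477 0.131  0.1077] jaw 118.27 tilt 0.13 rot tot deg 0.1 F [-0.  -0.8 -1.4] w 42.35
rot [0.0013, 0.0023, -0.0] dp [2.7, -3.5, -1.3]
```

View pics/z20.png

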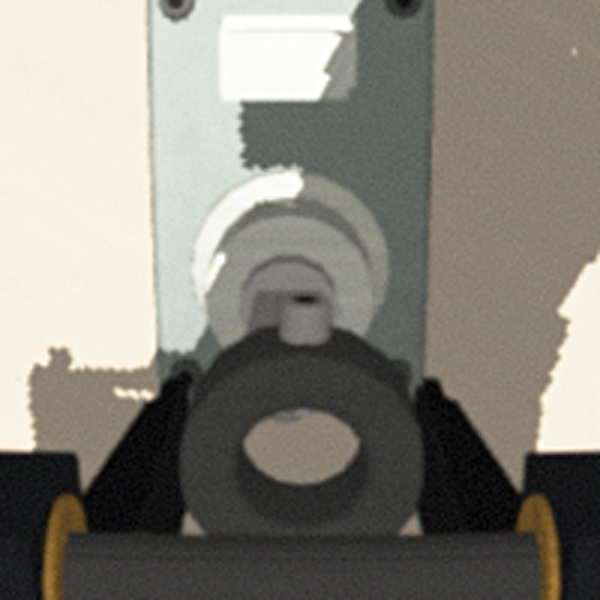

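Emit:
step_arm([
  {"delta_rot": [0.001, 0.002, 0], "dp": [0, -3.5, -1.3], "grip": 1},
  {"delta_rot": [0, 0, 0], "dp": [0, 0, 0], "grip": 1},
  {"delta_rot": [0, 0, 0], "dp": [0, 0, 0], "grip": 1},
])

```text
t: 19.68
position: [0.5479, 0.1272, 0.1074]
tool_rot: [152.5, 90.0, -179.2]
wrist_force: [-0.2, 0.9, -2.2]
width: 0.447
```

```bash
python3 - <<'E'
from h import *
rows((0.5483,0.1273,0.105),118.2,1)
im=snap('wrist','w21.png'); np.save('w21.npy',im)
s=snap('scene','s21.png');t=snap('top','t21.png')
cv2.imwrite('pics/z21.png',cv2.resize(im['pixels'][110:310,180:380,::-1],(600,600),interpolation=cv2.INTER_CUBIC))
cv2.imwrite('pics/z22.png',cv2.resize(s['pixels'][160:310,310:430,::-1],(480,600),interpolation=cv2.INTER_CUBIC))
E
```

```text
t 19.675 pos [0.5479 0.1272 0.1074] jaw 118.23 tilt 0.03 rot tot deg 0.0 F [-0.2  0.9 -2.2] w 42.49
rot [0.0005, -0.0005, -0.0003] dp [2.4, -0.1, 0.4]
```

View pics/z21.png

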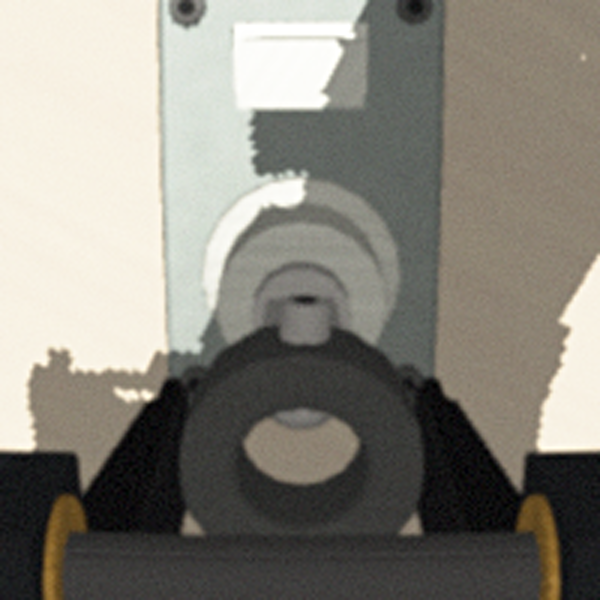

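View pics/z22.png

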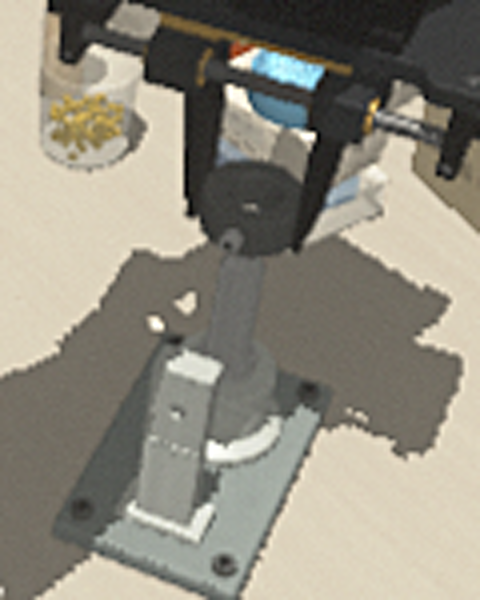

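```bash
python3 - <<'E'
from h import *
im=np.load('w21.npy',allow_pickle=True).item()
outs=[]
for dz in (0,.004,.007):
    x0,y0,k=230,200,4.3
    o=cv2.resize(im['pixels'][y0:y0+93,x0:x0+93,::-1],(400,400),interpolation=cv2.INTER_CUBIC)
    o=np.clip(o.astype(float)*1.5,0,255).astype('uint8')
    for c,r,z,col in (((.5479,.1272),.022,.1568,(0,255,0)),((.5479,.1272),.0115,.1568,(0,0,255)),((.5479,.1272),.0115,.1368,(255,128,0)),((.5483,.1273),.008,.115,(255,0,255))):
        P=np.array([fproj(im,(c[0]+r*np.cos(a),c[1]+r*np.sin(a),z-dz)) for a in np.linspace(0,6.283,60)])
        cv2.polylines(o,[np.round((P-[x0,y0]+.5)*k).astype(int)],True,col,1)
    outs.append(o)
cv2.imwrite('pics/ov3.png',np.hstack(outs[:2])); cv2.imwrite('pics/ov4.png',np.hstack(outs[1:]))
E
```

```text
(no output)
```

View pics/ov3.png

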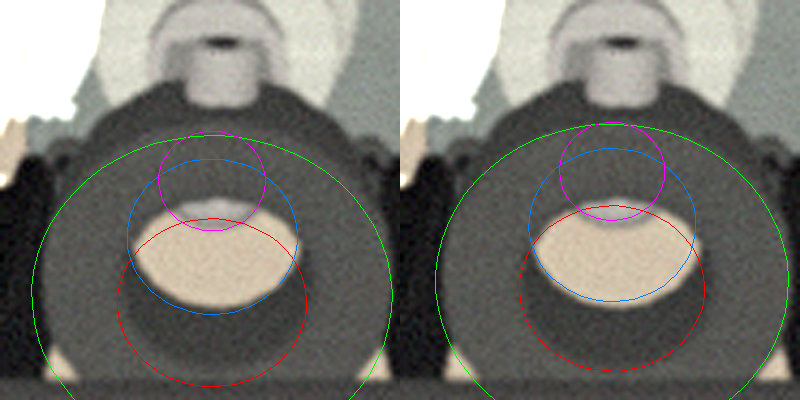

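View pics/ov4.png

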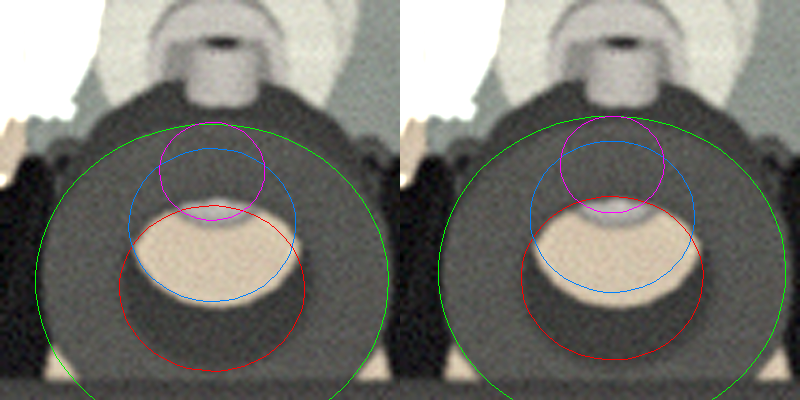

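Emit:
step_arm([
  {"delta_rot": [0, 0, 0], "dp": [8, 0, 0.5], "grip": 1},
  {"delta_rot": [0, 0, 0], "dp": [8, 0, 0], "grip": 1},
  {"delta_rot": [0, 0, 0], "dp": [0, 0, 0], "grip": 1},
])

```text
t: 20.2
position: [0.5478, 0.1274, 0.0896]
tool_rot: [156.1, 89.9, -175.7]
wrist_force: [-0.1, 0.0, -1.7]
width: 0.445
```

```bash
python3 - <<'E'
from h import *
rows((0.5483,0.1273,0.080),118.2,4)
im=snap('wrist','w22.png'); np.save('w22.npy',im)
cv2.imwrite('pics/z23.png',cv2.resize(im['pixels'][180:300,220:340,::-1],(600,600),interpolation=cv2.INTER_CUBIC))
E
```

```text
t 20.2 pos [0.5478 0.1274 0.0896] jaw 118.23 tilt 0.1 rot tot deg 0.1 F [-0.1  0.  -1.7] w 42.28
rot [0.0001, -0.0004, -0.0002] dp [2.4, -0.1, 0.1]
rot [0.0001, -0.0004, -0.0002] dp [2.4, -0.1, 0.1]
rot [0.0001, -0.0004, -0.0002] dp [2.4, -0.1, 0.1]
rot [0.0001, -0.0004, -0.0002] dp [2.4, -0.1, 0.1]
```

View pics/z23.png

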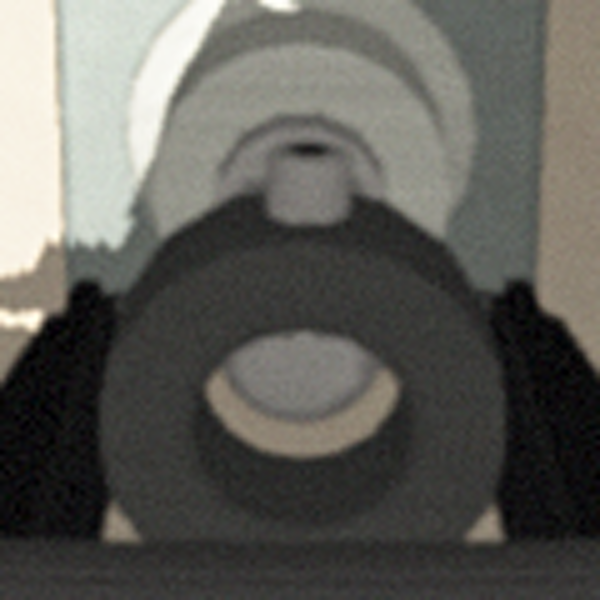

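Emit:
step_arm([
  {"delta_rot": [0, 0, 0], "dp": [3, 0, 0.3], "grip": 1},
  {"delta_rot": [0, 0, 0], "dp": [3, 0, 0], "grip": 1},
  {"delta_rot": [0, 0, 0], "dp": [3, 0, 0], "grip": 1},
])

```text
t: 20.62
position: [0.5489, 0.1277, 0.0811]
tool_rot: [-5.8, 90.0, 22.4]
wrist_force: [0.1, 0.3, -1.0]
width: 0.446
```

```bash
python3 - <<'E'
from h import *
rows((0.5483,0.1273,0.070),118.2,3)
im=snap('wrist','w23.png'); np.save('w23.npy',im)
cv2.imwrite('pics/z24.png',cv2.resize(im['pixels'][180:300,220:340,::-1],(600,600),interpolation=cv2.INTER_CUBIC))
E
```

```text
t 20.625 pos [0.5489 0.1277 0.0811] jaw 118.23 tilt 0.01 rot tot deg 0.0 F [ 0.1  0.3 -1. ] w 42.39
rot [0.0002, 0.0001, 0.0] dp [3.7, -0.0, -0.2]
rot [0.0002, 0.0001, 0.0] dp [3.7, -0.0, -0.2]
rot [0.0002, 0.0001, 0.0] dp [3.7, -0.0, -0.2]
```

View pics/z24.png

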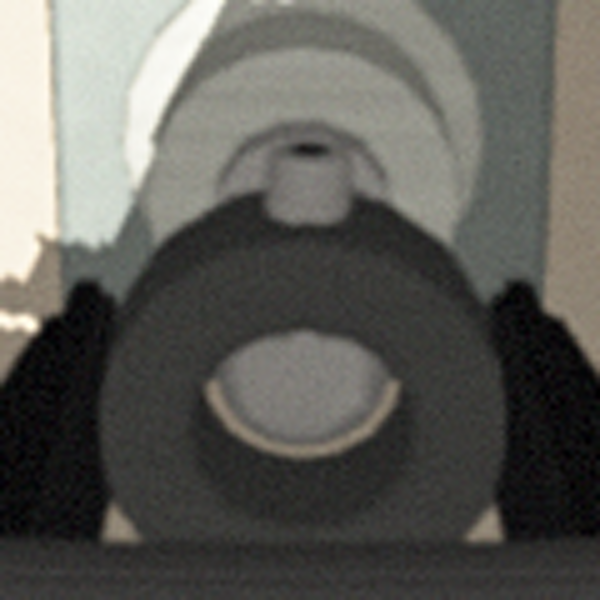

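Emit:
step_arm([
  {"delta_rot": [0, 0, 0], "dp": [3, 0, -0.2], "grip": 1},
  {"delta_rot": [0, 0, 0], "dp": [3, 0, -0.2], "grip": 1},
  {"delta_rot": [0, 0, 0], "dp": [3, 0, 0], "grip": 1},
])

```text
t: 21.05
position: [0.5484, 0.1275, 0.0713]
tool_rot: [115.9, 90.0, 144.1]
wrist_force: [-0.5, 0.1, -1.4]
width: 0.448
```

```bash
python3 - <<'E'
from h import *
rows((0.5486,0.1275,0.060),118.2,3)
im=snap('wrist','w24.png'); np.save('w24.npy',im); s=snap('scene','s24.png')
a=cv2.resize(im['pixels'][180:300,220:340,::-1],(400,400),interpolation=cv2.INTER_CUBIC)
b=cv2.resize(s['pixels'][190:290,320:420,::-1],(400,400),interpolation=cv2.INTER_CUBIC)
cv2.imwrite('pics/z25.png',np.hstack([a,b]))
E
```

```text
t 21.05 pos [0.5484 0.1275 0.0713] jaw 118.23 tilt 0.01 rot tot deg 0.0 F [-0.5  0.1 -1.4] w 42.57
rot [0.0002, -0.0, -0.0] dp [3.8, -0.0, 0.1]
rot [0.0002, -0.0, -0.0] dp [3.8, -0.0, 0.1]
rot [0.0002, -0.0, -0.0] dp [3.8, -0.0, 0.1]
```

View pics/z25.png

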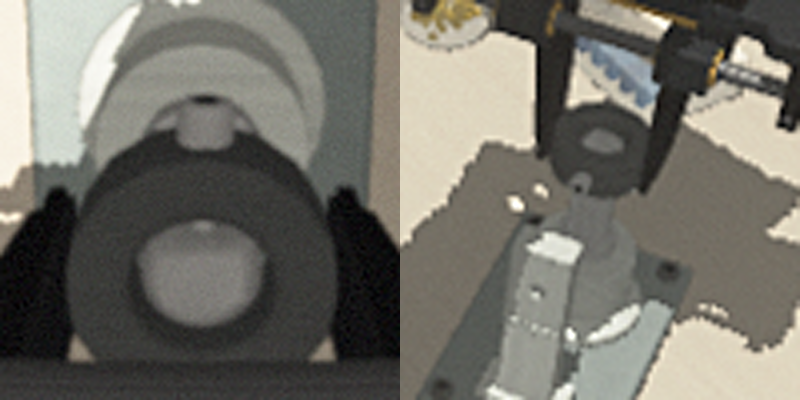

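Emit:
step_arm([
  {"delta_rot": [0, 0, 0], "dp": [3.5, 0, 0.1], "grip": 1},
  {"delta_rot": [0, 0, 0], "dp": [3.5, 0, 0], "grip": 1},
  {"delta_rot": [0, 0, 0], "dp": [3.5, 0, 0], "grip": 1},
])

```text
t: 21.52
position: [0.5486, 0.1275, 0.0602]
tool_rot: [23.1, 90.0, 51.3]
wrist_force: [0.8, 0.5, -1.4]
width: 0.442
```

```bash
python3 - <<'E'
from h import *
rows((0.5486,0.1275,0.0486),118.2,3)
im=snap('wrist','w25.png'); np.save('w25.npy',im); s=snap('scene','s25.png')
a=cv2.resize(im['pixels'][180:300,220:340,::-1],(400,400),interpolation=cv2.INTER_CUBIC)
b=cv2.resize(s['pixels'][190:290,320:420,::-1],(400,400),interpolation=cv2.INTER_CUBIC)
cv2.imwrite('pics/z26.png',np.hstack([a,b]))
E
```

```text
t 21.525 pos [0.5486 0.1275 0.0602] jaw 118.23 tilt 0.01 rot tot deg 0.0 F [ 0.8  0.5 -1.4] w 42.01
rot [0.0002, 0.0, -0.0] dp [3.9, -0.0, -0.0]
rot [0.0002, 0.0, -0.0] dp [3.9, -0.0, -0.0]
rot [0.0002, 0.0, -0.0] dp [3.9, -0.0, -0.0]
```

View pics/z26.png

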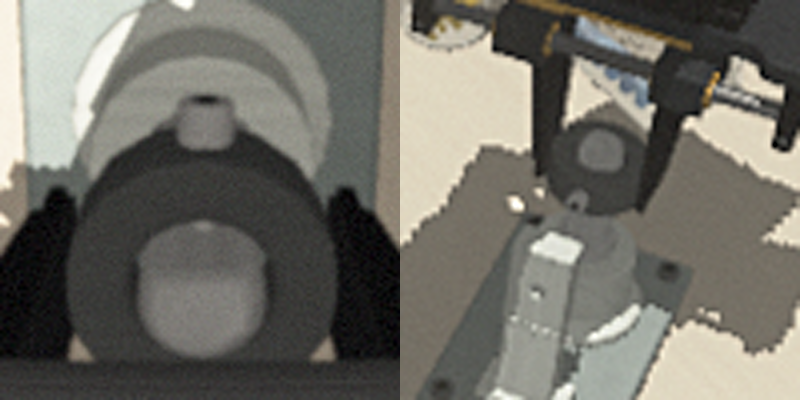

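Emit:
step_arm([
  {"delta_rot": [0, 0, 0], "dp": [3, 0, 0], "grip": 1},
  {"delta_rot": [0, 0, 0], "dp": [3, 0, 0], "grip": 1},
  {"delta_rot": [0, 0, 0], "dp": [2.5, 0, 0], "grip": 1},
])

```text
t: 22.0
position: [0.5484, 0.1275, 0.051]
tool_rot: [144.3, 90.0, 172.5]
wrist_force: [0.6, -0.0, -1.2]
width: 0.448
```

```bash
python3 - <<'E'
from h import *
rows((0.5486,0.1275,0.0486),118.2,1)
im=snap('wrist','w26.png'); np.save('w26.npy',im); s=snap('scene','s26.png'); t=snap('top','t26.png')
for c,I in (('wrist',im),('scene',s),('top',t)):
  for q in ['collar_center','collar_screw','guide_hole','shaft_axis']:
    for r in nets.tip_of(c,q): print(c,q,round(r['score'],2),np.round(w(I,r['position']),4))
a=cv2.resize(im['pixels'][180:300,220:340,::-1],(400,400),interpolation=cv2.INTER_CUBIC)
b=cv2.resize(s['pixels'][205:285,330:410,::-1],(400,400),interpolation=cv2.INTER_CUBIC)
cv2.imwrite('pics/z27.png',np.hstack([a,b]))
E
```

```text
t 22.0 pos [0.5484 0.1275 0.051 ] jaw 118.23 tilt 0.02 rot tot deg 0.0 F [ 0.6 -0.  -1.2] w 42.52
rot [0.0005, -0.0003, -0.0002] dp [2.4, -0.1, 0.2]
wrist collar_center 0.94 [0.5467 0.1267 0.0934]
wrist collar_center 0.8 [0.4004 0.3765 0.0102]
wrist collar_screw 0.9 [0.5215 0.1102 0.0921]
wrist guide_hole 0.92 [0.4934 0.1002 0.0858]
wrist shaft_axis 0.59 [0.5415 0.1267 0.0858]
scene collar_center 0.88 [0.5517 0.1282 0.0837]
scene collar_center 0.61 [0.4017 0.3779 0.0129]
scene collar_screw 0.86 [0.5239 0.1151 0.0929]
scene collar_screw 0.66 [0.3784 0.374  0.0088]
scene collar_screw 0.18 [ 0.5831  0.5254 -0.0012]
scene guide_hole 0.84 [0.4929 0.1039 0.09  ]
scene shaft_axis 0.57 [0.5429 0.1279 0.0881]
scene shaft_axis 0.24 [ 0.5496  0.1256 -0.0022]
top collar_center 0.82 [0.4037 0.3792 0.0085]
top collar_screw 0.71 [0.3771 0.3763 0.0102]
top guide_hole 0.68 [0.5834 0.4304 0.005 ]
top shaft_axis 0.49 [ 0.3694  0.1287 -0.0028]
```

View pics/z27.png

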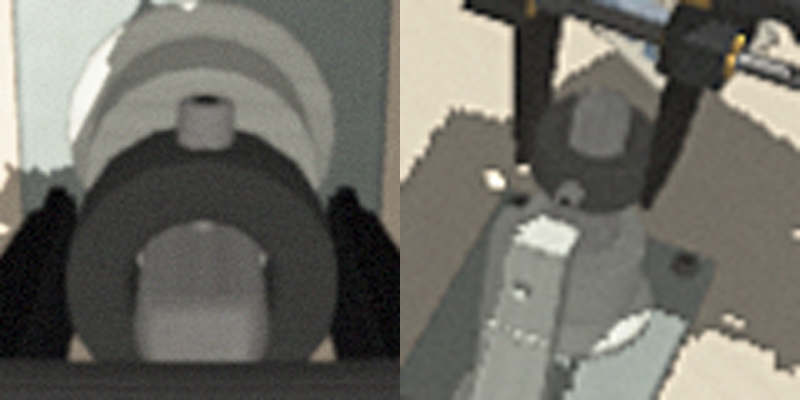

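View pics/s26.png

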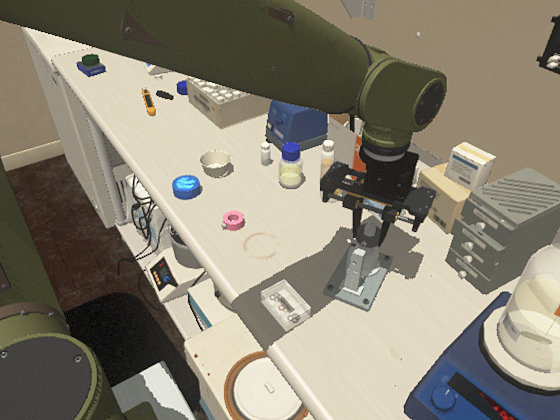

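Emit:
step_arm([
  {"delta_rot": [0, 0, 0], "dp": [2.4, 0, 0.1], "grip": 1},
  {"delta_rot": [0, 0, 0], "dp": [0, 0, 0], "grip": 1},
  {"delta_rot": [0, 0, 0], "dp": [0, 0, 0], "grip": 1},
])

```text
t: 23.12
position: [0.5485, 0.1276, 0.0487]
tool_rot: [138.3, 90.0, 166.5]
wrist_force: [-0.0, 0.5, -1.6]
width: 0.445
```

```bash
python3 - <<'E'
from h import *
rows((0.5484,0.1275,0.0486),118.2,1)
im=snap('wrist','w27.png'); np.save('w27.npy',im); s=snap('scene','s27.png'); np.save('s27.npy',s)
x0,y0,k=330,200,8
o=cv2.resize(s['pixels'][y0:y0+75,x0:x0+75,::-1],(600,600),interpolation=cv2.INTER_CUBIC)
o2=o.copy()
ax=np.array([.5484,.1275])
def pl(c,r,z,col):
    P=np.array([proj(s,(c[0]+r*np.cos(a),c[1]+r*np.sin(a),z)) for a in np.linspace(0,6.283,60)])
    cv2.polylines(o,[np.round((P-[x0,y0]+.5)*k).astype(int)],True,col,1)
pl(ax,.022,.098,(0,255,0));pl(ax,.022,.078,(0,255,0));pl(ax,.008,.115,(0,0,255))
d=np.array([np.cos(np.radians(208.2)),np.sin(np.radians(208.2))])
for L,z in ((.0285,.088),(.060,.088),(.060,.110),(.074,.110)):
    u=(np.array(proj(s,(*(ax+d*L),z)))-[x0,y0]+.5)*k; cv2.circle(o,tuple(np.round(u).astype(int)),4,(255,0,255),1); print(L,z,u)
cv2.imwrite('pics/z28.png',o); cv2.imwrite('pics/z29.png',o2)
E
```

```text
t 23.125 pos [0.5485 0.1276 0.0487] jaw 118.23 tilt 0.02 rot tot deg 0.0 F [-0.   0.5 -1.6] w 42.27
rot [0.0005, -0.0003, -0.0002] dp [0.1, -0.0, -0.1]
0.0285 0.088 [261.25347776 367.76983319]
0.06 0.088 [210.16657376 459.20454977]
0.06 0.11 [221.60206686 387.00991833]
0.074 0.11 [197.74601113 429.09361472]
```

View pics/z28.png

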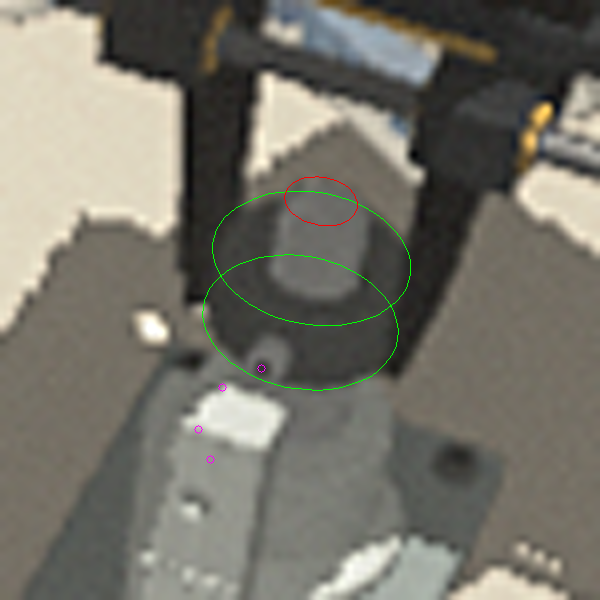

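View pics/z29.png

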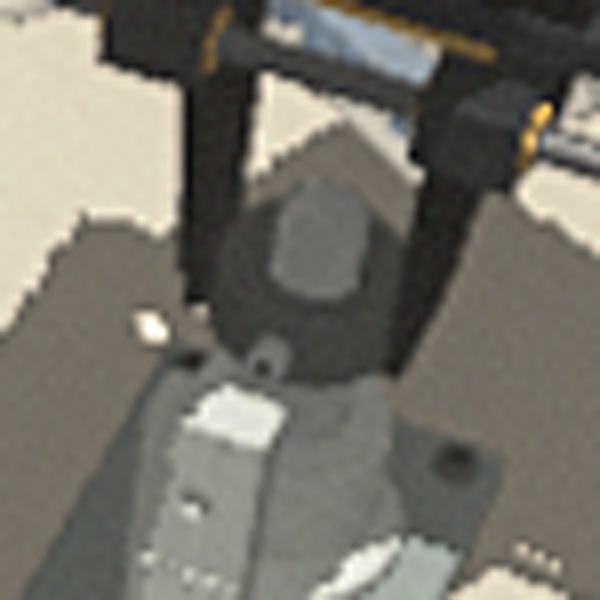

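```bash
cat > ov.py <<'E'
from h import *
def stand(im,pr,img,x0,y0,k,ax=(.5484,.1275),yaw=28.2,dz=0,xl=-.095):
    c,s=np.cos(np.radians(yaw)),np.sin(np.radians(yaw))
    def q(x,y,z): return np.round((np.array(pr(im,(ax[0]+c*x-s*y,ax[1]+s*x+c*y,z-dz)))-[x0,y0]+.5)*k).astype(int)
    def poly(L,z,col,closed=True): cv2.polylines(img,[np.array([q(x,y,z) for x,y in L])],closed,col,1)
    poly([(xl,-.044),(xl+.142,-.044),(xl+.142,.044),(xl,.044)],.012,(0,255,0))
    P=[(-.074,-.013),(-.060,-.013),(-.060,.013),(-.074,.013)]
    poly(P,.11,(255,0,255)); poly(P,.012,(255,0,0))
    th=np.linspace(0,6.28,50)
    poly([(.024*np.cos(a),.024*np.sin(a)) for a in th],.05,(0,255,255))
    poly([(.008*np.cos(a),.008*np.sin(a)) for a in th],.115,(0,0,255))
    for L in (-.060,-.074): cv2.circle(img,tuple(q(L,0,.088)),4,(255,255,0),1)
E
python3 - <<'E'
from ov import *
s=optics.get_image('scene'); p=cv2.imread('pics/scene0.png')
x0,y0,k=315,210,6
o=cv2.resize(p[y0:y0+105,x0:x0+95],None,fx=k,fy=k,interpolation=cv2.INTER_CUBIC); stand(s,proj,o,x0,y0,k); cv2.imwrite('pics/v1.png',o)
t=optics.get_image('top'); p=cv2.imread('pics/top0.png'); x0,y0=305,150
o=cv2.resize(p[y0:y0+95,x0:x0+95],None,fx=k,fy=k,interpolation=cv2.INTER_CUBIC); stand(t,proj,o,x0,y0,k); cv2.imwrite('pics/v2.png',o)
im=np.load('w5.npy',allow_pickle=True).item(); x0,y0,k=170,120,4
o=cv2.resize(im['pixels'][y0:y0+150,x0:x0+200,::-1],None,fx=k,fy=k,interpolation=cv2.INTER_CUBIC); stand(im,fproj,o,x0,y0,k,dz=.004); cv2.imwrite('pics/v3.png',o)
E
```

```text
(no output)
```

View pics/v1.png

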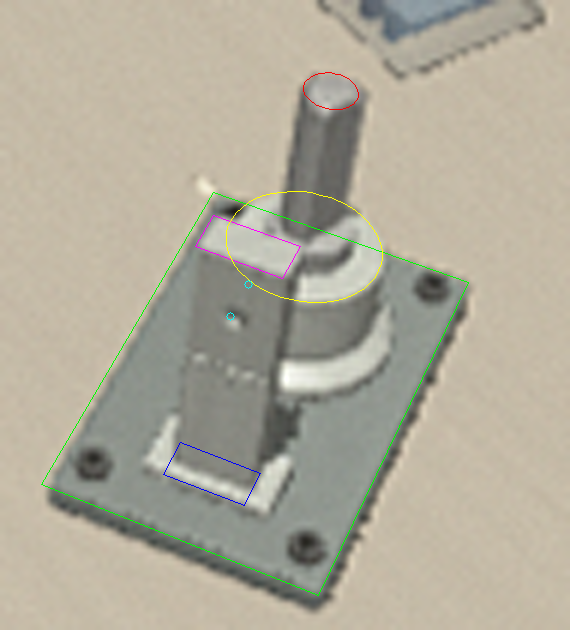

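View pics/v2.png

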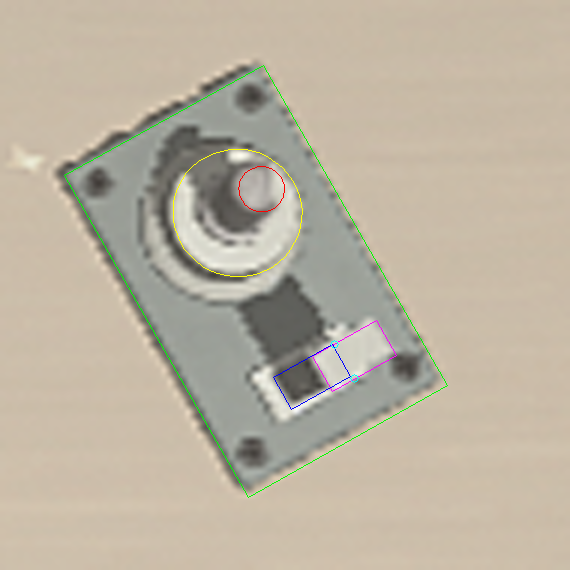

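View pics/v3.png

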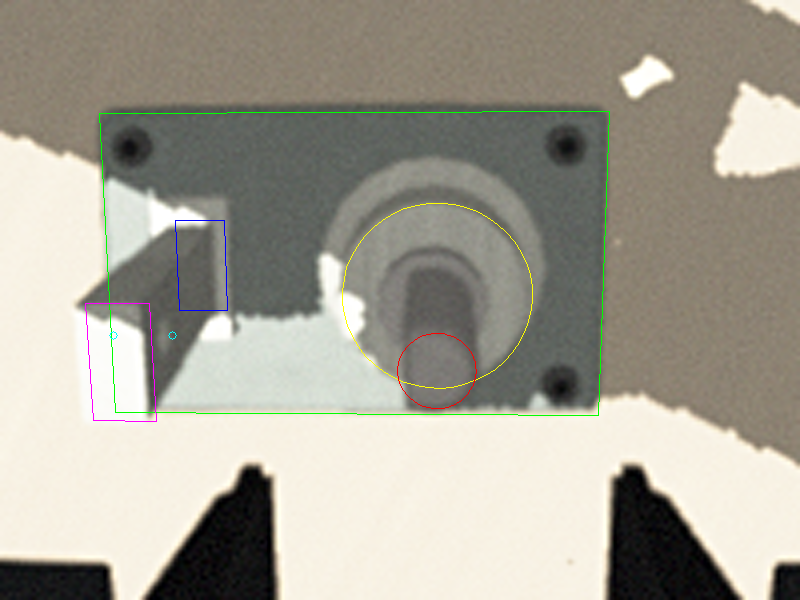

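```bash
python3 - <<'E'
from ov import *
im=np.load('w27.npy',allow_pickle=True).item(); x0,y0,k=205,110,4
o=cv2.resize(im['pixels'][y0:y0+150,x0-25:x0+175,::-1],None,fx=k,fy=k,interpolation=cv2.INTER_CUBIC);o2=o.copy(); stand(im,fproj,o,x0-25,y0,k,dz=.004)
d=np.array([np.cos(np.radians(208.2)),np.sin(np.radians(208.2))])
pts=[(np.array(fproj(im,(*(np.array([.5484,.1275])+d*L),.088-.004)))-[x0-25,y0]+.5)*k for L in (0,.0285,.06)]
cv2.polylines(o,[np.round(np.array(pts)).astype(int)],False,(0,128,255),1)
cv2.imwrite('pics/v4.png',o)
a=cv2.resize(im['pixels'][195:285,235:325,::-1],(600,600),interpolation=cv2.INTER_CUBIC).astype(float)
cv2.imwrite('pics/v5.png',np.clip((a-20)*1.8,0,255).astype('uint8'))
E
```

```text
(no output)
```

View pics/v4.png

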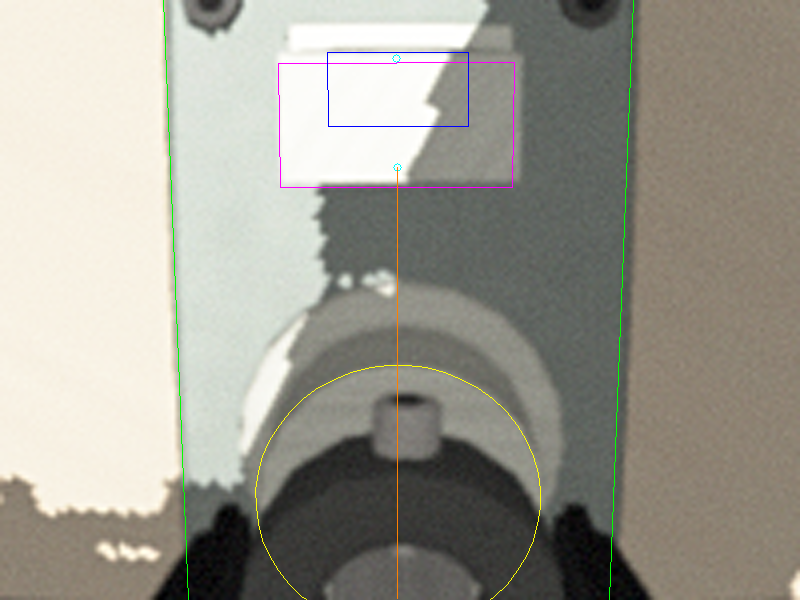

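View pics/v5.png

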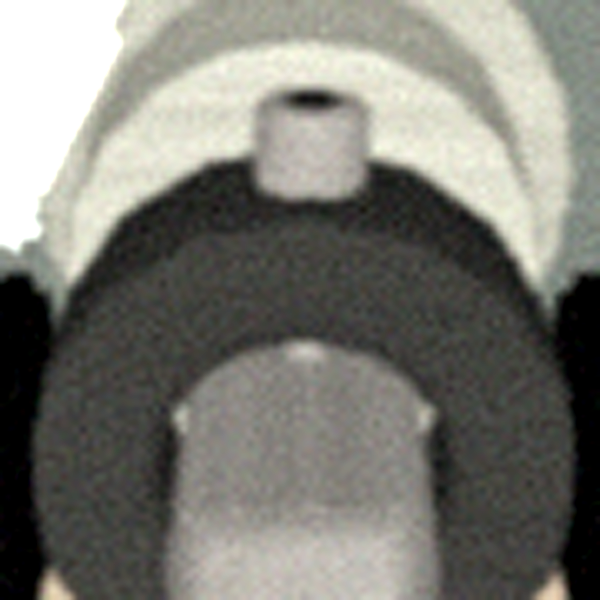

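```bash
python3 - <<'E'
from h import *
rows((0.5484,0.1275,0.0486),118.2,1)
print(arm.close_job())
E
```

```text
t 23.325 pos [0.5485 0.1276 0.0487] jaw 118.23 tilt 0.02 rot tot deg 0.0 F [-0.8  0.5 -1.6] w 42.31
rot [0.0005, -0.0002, -0.0002] dp [0.1, -0.0, -0.1]
the job is handed in; nothing more can be done
None
```

I handed the job in at t ≈ 23.3 s, with the dark steel collar held level on the shaft and its set screw pointing at the guide-post hole. I pinched the bare shaft across its flat, turned it about 64° until the flat faced the post, and let go. Then I picked up the dark collar and slid it down over the shaft.

**Last checks that agreed:**
- **Screw height:** the collar centre works out at about 88 mm, the height of the hole. In the scene picture, the screw's outer end was within about 1 mm of where it should be.
- **Screw direction:** the wrist picture shows the screw pointing at the post to within about 1°, with its tip centred over the flat.
- **Fit:** the tool's tilt was 0.02°. The wrist force was only about 1.6 N, the collar's weight, so nothing was jammed or pressing.

**What disagreed:**
- **Fingertips:** they sit about 27 mm behind the reported TCP. My first attempt to grasp the collar closed above it, so I found the collar by going down slowly. I worked out the final height from the collar's known height on the table, not from the TCP reading.
- **Wrist camera:** it seemed to sit 4–5 mm higher than its calibration says. That led me to one off-centre grasp of the collar, which I corrected before lifting.
- **Network estimates of height:** taken 2.3 mm above the final pose, they put the collar and screw between 84 and 93 mm. They averaged about 90.5 mm, which matches my figure for that pose.

I did not touch the other things on the table.

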